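Hang a shoe last to dry

ROBOT

A 6-joint arm with a two-finger parallel gripper is mounted at the origin on the work surface. World frame = base frame: x ahead of the robot, y to its left, z up, the work surface at z = 0. Lengths are in m, angles in rad, forces in N, time in s.
With the tool pointing down it reaches from about 0.3 to 0.775 m from the base axis. Payload 14.6 kg.
Tool frame: the origin (TCP) lies midway between the tips of the shut fingers; the grasp point (between the pads) lies 19 mm behind it; z points along the fingers, y is the line along which they close (so a half turn about z gives the same grasp; the last joint's range is limited). The gripper opens to 94 mm and grips with 3 to 60 N. Pads are 16 mm wide; open, the fingers measure 119 mm over their backs; the gripper's body (75 mm by 177 mm) begins 78 mm behind the grasp point.
Start: joints at [-1.242, 0.3, 1.521, -0, 1.321, -0.067], TCP at [0.212, -0.507, 0.205] pointing down, gripper open.
Joint ranges: [-3.03, 3.03], [-0.79, 2.21], [0.23, 2.52], [-1.04, 4.18], [0, 3.07], [-2.55, 2.55]. Speed limits (rad/s): [2.22, 2.22, 2.57, 3.14, 3.14, 3.14].

INTERFACE

Orientations are given as [roll, pitch, yaw] about the fixed x, y, z axes, in that order (R = Rz(yaw) Ry(pitch) Rx(roll)).
In Python, from station import ctrl gives the robot as it stands. The module is installed in compiled form; this text tells all that it offers.
- The arm moves only by the tool servo_tool, never from a script. Its argument "plan" is a list of rows, each a list of 7 numbers: the opening in per cent of the stroke, from 0 (shut) to 100 (fully open), then the shift along the tool's x, y, z in m, then the turn, a rotation vector about the tool's x, y, z in rad. A call has exactly 8 rows; each row shifts and turns the commanded pose from where the row before left it, along the tool's axes as they then stand; what a row does not reach is not made up. A row lasts 1/8 s, in which the tool goes at most 62.5 mm and 10.7 degrees, less where a joint would pass 70% of its speed; a pose out of reach is approached as far as the arm can. A call with a gripper value outside its range is refused whole. The fingers move at their own pace and stop on an object; "force" is the grip in N (left out, the last holds). Time passes only in rows, so rows that do not move let the fingers close, or fill a call up. It gives the time, the measured TCP pose, the force, the opening and the grip force at its end, in the units of the state.
- ctrl.get_obs(): the state, without advancing time (a new reading comes with each control period).
- ctrl.camera(name): name is "scene" or "top" or "wrist"; returns a dict with "pixels" (400x640x3 uint8, red, green, blue), "z_map" (400x640 float32, m along the optical axis (not along the pixel's ray), 0 where there is no reading), "mtx" (3x3 intrinsics, pixels), "pose" (4x4, takes a point from camera to world coordinates). Camera axes: x right, y up, looking along -z (the intrinsics and any distortion apply to the point x, -y, -z); pixel columns grow to the right and rows downward; lengths in m; the calibration is good to about 2 mm. The wrist camera is an equidistant fisheye: a pixel r from the principal point sees the ray r / f radians off the axis. A picture is of the moment at which its call begins.
- ctrl.hand_in(): hands the job in; it is judged then, once.
The state is a dict: "time_s": time; "qpos": joint angles; "joint_vel": joint speeds; "tau": joint torques, N m; "ee_pos": TCP position; "eef_rot": TCP orientation; "force": force on the tool from outside, world axes, zero at the start; "moment": the same for the moment, N m; "grip_width": finger opening in m; "grip_force": force on a finger pad.
Only numpy, scipy, OpenCV 4.12 (cv2) and the standard library are available. Lean on these libraries where they do the work, as an engineer would, in place of code of your own. Each camera call takes 0.05 s, during which the arm holds its last target. There are 200 camera calls.

TASK

First gently hang the long S-hook over the drying rail, seated on the bar between the two collars, and let go of it; then gently hang the shoe last from the hook's lower curl by its wire bail, hooked near the middle of the bail so that it hangs level, let go, and finish only when it has all but stopped swinging. Leave the short S-hook, the bare last and the other things lying on the bench where they are.

Things in the scene. Friction and masses are not known exactly. Their poses are not given: they have to be found in the camera images.
- rail: Drying rail, fixed to the bench: a steel bar 14 mm in diameter along this body's y axis, its centreline 315 mm above the bench, between two wooden posts (25 mm square, 335 mm tall, on 90 x 50 x 18 mm feet) standing at y = -210 and +210 mm. Origin on the bench under the middle of the bar; the bar crosses the origin's vertical.
- collars: Two dark steel collars fixed on the bar, 27 mm in diameter and 8 mm wide, centred 36 mm either side of this origin along y: a free gap of 64 mm of bare bar between them. Origin on the bar's centreline, midway between the collars; y along the bar, z up. The collars are too thick to enter an S-hook's curl, so a hook lowered on a collar rests 6 mm or more too high and must be moved along.
- caddy: Pale wooden block 75 x 150 x 45 mm (x, y, z), fixed to the bench, origin at the centre of its underside, with two slots (42 mm along x, 11 mm along y, 30 mm deep) at y = -45 and +45 mm. Each S-hook stands upright in one of them, long and short in either.
- hook: Long S-hook of 8 mm round steel, 180 mm tall, 110 g, loose, upright in a caddy slot, its lower 30 mm in the slot. Origin at its middle; it lies in its x-z plane, z up along it. Its straight shank slants from x = -16, z = +70 mm through the origin to x = +16, z = -70. In the caddy its upper tip is on the caddy's +x side. On the bar it hangs upright and swings freely.
- hook_upper (a point): Centre of the long hook's upper half circle (16 mm centreline radius, 12 mm inner), at x = 0, z = +70 mm of the hook. It opens downwards: shank at x = -16, tip at x = +16 mm reaching down to z = +60; mouth about 22 mm wide. Seated on the bar this point lies 5 mm below the bar's centreline.
- hook_lower (a point): Centre of the long hook's lower half circle (same radii), at x = 0, z = -70 mm of the hook. It opens upwards: shank at x = +16, tip at x = -16 mm reaching up to z = -60; mouth about 22 mm wide. A bail wire hanging in it has its centreline 8 mm below this point.
- short_hook: Short S-hook, the same shape but only 110 mm tall, in the other slot. Not to be used. Origin at its middle.
- last: Wooden shoe last (foot form), 197 mm long along its y axis (toe to +y), 70 mm wide, flat top at 66 mm, about 0.3 to 0.5 kg, standing on its sole. Origin on the sole below its centre of mass. On it a rigid upright bail of 8 mm steel wire: a straight bar along y from -68 to +68 mm, centreline at z = 124 mm, legs at y = -78 and +78 mm; gap under the bar 54 mm.
- bail (a point): Middle of the bail's bar, on its centreline, straight above the centre of mass, 124 mm above the sole; axes as the last's.
- bare_last: Paler, slightly smaller last without a bail, 177 mm long; leave it alone. Origin on its sole.
- tape: Brown roll of tape, 90 mm across and 45 mm high, lying flat on the bench near the middle; leave it. Origin under its centre.
- tack_dish: Dark round dish, 90 mm across, 30 mm high, on the bench before the rail; leave it. Origin under its centre.
- glue: Can 84 mm across, 110 mm tall, behind the rail; leave it. Origin under its centre.
- brush: Brush, 180 mm long, lying at the left of the bench; leave it.
- polish: Flat black-lidded tin, 70 mm across and 35 mm high, at the right of the bench; leave it. Origin under its centre.
- hammer: Hammer, 240 mm long, lying on the bench near the robot; leave it. Origin on the bench, under the middle of it.
Mind the look-alikes: they are no part of the job. Several things have the shape of the last; the one meant has the colours described above.

How it is judged:
On the way:
1. the long hook hangs on the bar between the collars, let go by the robot, nothing on it yet (distance between hook_upper and collars below 0.032 m and contact force between hook and rail above 0.2 N and contact force between hook and the fingers below 0.1 N and contact force between hook and last below 0.1 N), for 0.3 s.
At the end, for the whole second after the job is handed in: The long hook hangs between the collars (upper curl's centre within 32 mm of the gap's middle), the bail in its lower curl (bail's middle within 24 mm of that curl's centre), the last over 25 mm clear of the bench, within 0.25 rad of level, slower than 0.12 m/s and 0.8 rad/s (distance between hook_upper and collars below 0.032 m and contact force between hook and rail above 0.2 N and distance between bail and hook_lower below 0.024 m and contact force between hook and last above 1.5 N and angle between last's own z axis and vertical below 0.25 rad and height (world z) of last above 0.025 m and linear speed of last below 0.12 m/s and angular speed of last below 0.8 rad/s); the robot touches nothing.
It fails at once if the hook is forced against the rail (over 40 N) (contact force between hook and rail above 40 N).
It fails at once if the short hook is taken out or knocked about (moved over 25 mm) (distance of short_hook from where it was at the start of the episode above 0.025 m).
It fails at once if the bare last is moved over 30 mm (distance of bare_last from where it was at the start of the episode above 0.03 m).
It fails at once if the tape, dish, can, hammer, brush or tin on the bench is moved over 40 mm (distance of any of tape, tack_dish, glue, hammer, brush, polish from where it was at the start of the episode above 0.04 m).
It also fails if it takes over 72 s, if anything falls off the work surface, if the arm or the gripper's body presses on something with over 40 N, if the wrist force passes 120 N, or if a joint passes its speed limit or range.

## Working session

There is one attempt and no reset: what is moved stays moved. The work goes in short steps, Python scripts to look and compute and a tool call to move; the robot and the scene stay as the last step left them, time stands still between calls to the robot, and variables do not carry over. Pictures are saved under pics/ and viewed, at most 10 in all, crops included, and the job is handed in when it is done.

Besides the shell and the picture viewer there is one more tool, called after "Call:" by a JSON object that holds its "name" and its "arguments". servo_tool: Moves the arm, as the interface text tells. Its arguments: {"type":"object","properties":{"plan":{"type":"array","items":{"type":"array","items":{"type":"number"}}},"force":{"type":"number"}},"required":["plan"]}

```bash
mkdir -p pics; cat > h.py <<'E'
import numpy as np, cv2
from station import ctrl
def cloud(c):
    K=c["mtx"];z=c["z_map"];v,u=np.mgrid[0:400,0:640]
    P=np.stack([(u-K[0,2])/K[0,0]*z,-(v-K[1,2])/K[1,1]*z,-z],-1)
    return P@c["pose"][:3,:3].T+c["pose"][:3,3]
def save(n,im): cv2.imwrite("pics/"+n+".png",im[:,:,::-1])
E
python3 - <<'E'
from h import *
print(ctrl.get_obs())
for n in("scene","top"):
    c=ctrl.camera(n);save(n,c["pixels"]);np.savez(n,**c);print(n,c["mtx"],c["pose"].round(3),{k:v for k,v in c.items() if k not in("pixels","z_map","mtx","pose")})
E
```

```text
{'time_s': 0.0, 'qpos': array([-1.24155784e+00,  3.00484180e-01,  1.52157027e+00,  5.71861037e-07,
        1.32070239e+00, -6.65723235e-02]), 'joint_vel': array([-0.00153996, -0.00031896, -0.00015516,  0.0013195 ,  0.00043295,
        0.00089117]), 'tau': array([-2.66621682e-04, -5.31802154e+01, -3.52730334e+01,  7.08201667e-02,
        2.44173309e-02, -7.58216947e-05]), 'ee_pos': array([ 0.21198344, -0.50722546,  0.20488373]), 'eef_rot': array([-3.14043108e+00, -7.79979706e-05,  3.95810627e-01]), 'force': array([ 0.35620448, -0.34877081,  0.21795153]), 'moment': array([-0.045713  , -0.03978833,  0.00170296]), 'grip_force': 0.0, 'grip_width': 0.09399592883581845}
scene [[385.32115835   0.         318.65824638]
 [  0.         385.32115835 196.01688576]
 [  0.           0.           1.        ]] [[-0.961 -0.206  0.186  0.688]
 [ 0.277 -0.72   0.636  0.674]
 [ 0.003  0.663  0.749  0.99 ]
 [ 0.     0.     0.     1.   ]] {}
top [[381.72241098   0.         315.24564358]
 [  0.         381.72241098 204.68271704]
 [  0.           0.           1.        ]] [[-0.01   0.996 -0.089  0.391]
 [-1.    -0.008  0.016  0.02 ]
 [ 0.016  0.089  0.996  1.396]
 [ 0.     0.     0.     1.   ]] {}
```

View pics/scene.png

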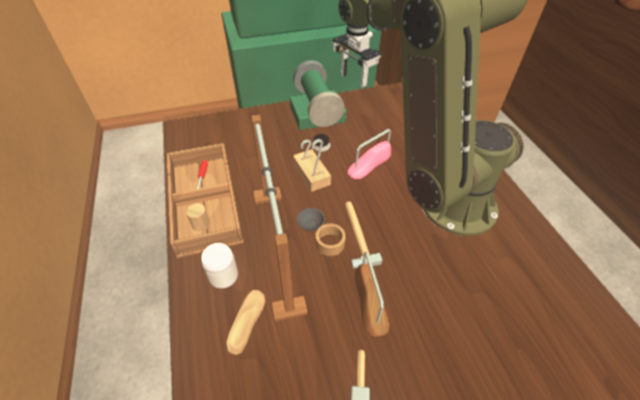

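View pics/top.png

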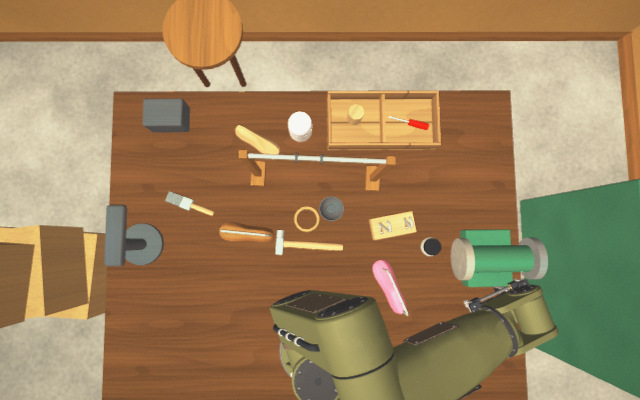

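Scene: rail on the left-centre with collars near (268,170), caddy at (312,165), the brown last with its bail at (372,295), the pale bare last at (245,320). The pink last at (370,158) is a look-alike. Top: brown last (245,233), caddy (393,225), collars (296,157) and (322,158), hammer beside the last.

```bash
python3 - <<'E'
from h import *
S=dict(np.load("scene.npz"));T=dict(np.load("top.npz"))
a=cv2.resize(S["pixels"][115:200,240:400],None,fx=5,fy=5,interpolation=2)
save("crop1",a[:,:])
b=cv2.resize(T["pixels"][140:260,210:430],None,fx=3.6,fy=3.6,interpolation=2);save("crop2",b)
for n,c in(("scene",S),("top",T)):
    P=cloud(c);np.save(n+"P",P)
    def box(l,u0,u1,v0,v1,z0,z1):
        Q=P[v0:v1,u0:u1].reshape(-1,3);Q=Q[(Q[:,2]>z0)&(Q[:,2]<z1)]
        if len(Q)<3: print(n,l,len(Q));return
        m=Q.mean(0);w,V=np.linalg.eigh(np.cov(Q[:,:2].T));print(n,l,len(Q),m.round(3),Q.min(0).round(3),Q.max(0).round(3),"axis",V[:,1].round(3),np.sqrt(w).round(4))
    if n=="top":
        box("bar",262,380,145,170,.30,.34)
        box("bail",205,275,215,250,.11,.14);box("last",205,275,215,250,.02,.08)
        box("caddytop",365,420,205,245,.035,.052);box("hooks",365,420,205,245,.06,.3)
        for l,u in(("dish",(318,345,195,222)),("tape",(292,321,205,232)),("hammer",(272,345,228,258))):box(l,*u,.008,.2)
    else:
        box("bar",255,285,125,240,.30,.34);box("bail",350,390,250,340,.11,.14);box("last",350,390,250,340,.02,.08)
        box("caddytop",290,335,130,192,.035,.052);box("hooks",290,335,130,192,.06,.3)
E
```

```text
scene bar 777 [0.625 0.028 0.32 ] [ 0.601 -0.203  0.3  ] [0.646 0.211 0.336] axis [0.052 0.999] [0.0051 0.1137]
scene bail 184 [0.417 0.246 0.124] [0.405 0.158 0.11 ] [0.428 0.318 0.13 ] axis [0.105 0.995] [0.0023 0.0462]
scene last 1336 [0.419 0.239 0.042] [0.34  0.093 0.02 ] [0.453 0.341 0.08 ] axis [0.199 0.98 ] [0.0178 0.0639]
scene caddytop 633 [ 0.438 -0.274  0.042] [ 0.34  -0.439  0.035] [ 0.489 -0.195  0.051] axis [0.02 1.  ] [0.0274 0.0506]
scene hooks 177 [ 0.436 -0.262  0.126] [ 0.411 -0.327  0.06 ] [ 0.466 -0.224  0.194] axis [-0.176  0.984] [0.0105 0.0434]
top bar 599 [ 0.621 -0.012  0.321] [ 0.606 -0.183  0.312] [0.636 0.153 0.33 ] axis [0.049 0.999] [0.0044 0.0959]
top bail 115 [0.414 0.234 0.127] [0.405 0.154 0.116] [0.427 0.314 0.133] axis [0.109 0.994] [0.0022 0.0463]
top last 668 [0.415 0.24  0.046] [0.385 0.148 0.02 ] [0.45  0.342 0.073] axis [0.104 0.995] [0.0167 0.0531]
top caddytop 755 [ 0.437 -0.277  0.045] [ 0.388 -0.36   0.035] [ 0.486 -0.199  0.052] axis [-0.184  0.983] [0.0231 0.0438]
top hooks 100 [ 0.435 -0.27   0.137] [ 0.41  -0.329  0.06 ] [ 0.461 -0.227  0.198] axis [-0.174  0.985] [0.0101 0.0445]
top dish 399 [ 0.5   -0.06   0.021] [ 0.453 -0.103  0.008] [ 0.544 -0.012  0.051] axis [-0.636  0.772] [0.0235 0.026 ]
top tape 212 [0.466 0.026 0.041] [ 0.419 -0.02   0.008] [0.512 0.073 0.052] axis [-0.72   0.694] [0.0277 0.0302]
top hammer 654 [0.377 0.046 0.025] [ 0.338 -0.098  0.008] [0.43  0.153 0.051] axis [0.094 0.996] [0.0198 0.0738]
```

View pics/crop1.png

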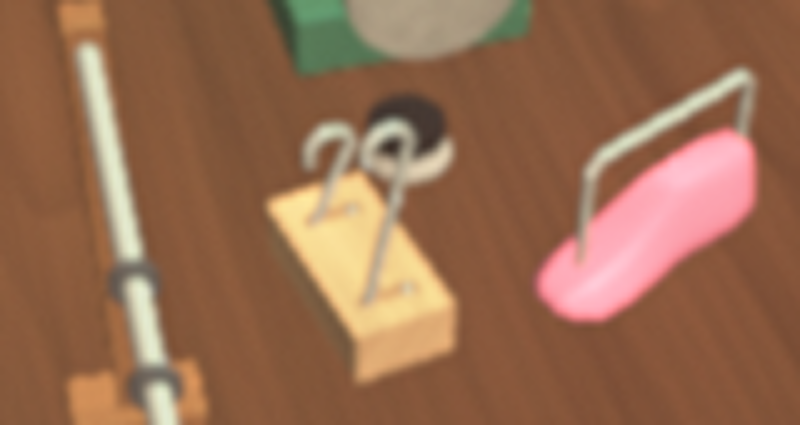

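View pics/crop2.png

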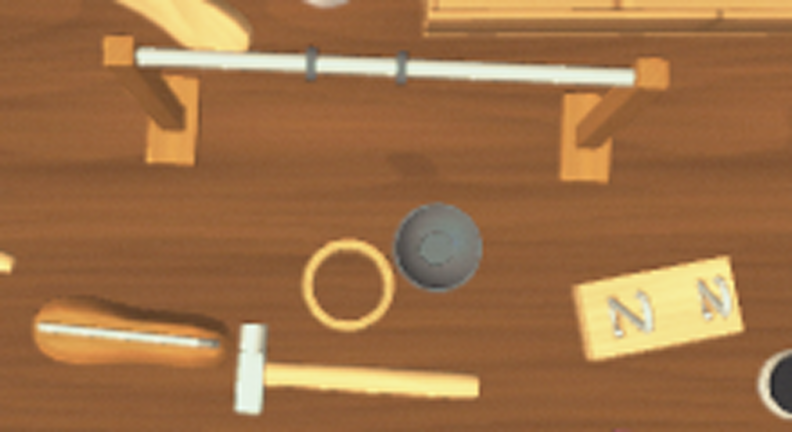

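Crop 1: the long hook is the nearer one in the caddy slot (top near (390,125)), with the short one behind at (330,130). Crop 2: collars at (311,65) and (401,68), brown last's bail from (38,327) to (218,344), hammer head at (250,370) just beyond its end.

Next I'll locate the collars and the tops of the two hooks.

```bash
python3 - <<'E'
from h import *
for n,(u0,u1,v0,v1) in(("top",(262,380,145,170)),("scene",(255,285,125,240))):
    c=dict(np.load(n+".npz"));P=np.load(n+"P.npy");I=c["pixels"].astype(int)
    m=np.zeros((400,640),bool);m[v0:v1,u0:u1]=True
    m&=(P[...,2]>.295)&(P[...,2]<.345)
    d=m&(I.max(-1)<120)
    k,L,st,ce=cv2.connectedComponentsWithStats(d.astype(np.uint8))
    for i in range(1,k):
        if st[i,4]>3: print(n,"dark",st[i,4],ce[i].round(1),P[L==i].mean(0).round(4))
    Q=P[m];f=np.polyfit(Q[:,1],Q[:,0],1);print("bar x=",f.round(4), "x at y=0.05",np.polyval(f,.05).round(4))
    # ray onto z=.315 plane for dark centres
    for i in range(1,k):
        if st[i,4]>3:
            K=c["mtx"];r=c["pose"][:3,:3]@np.array([(ce[i][0]-K[0,2])/K[0,0],-(ce[i][1]-K[1,2])/K[1,1],-1]);o=c["pose"][:3,3]
            print("  ray",(o+r*(.315-o[2])/r[2]).round(4))
    b=(365,420,205,245) if n=="top" else (290,335,130,192)
    w=np.zeros((400,640),bool);w[b[2]:b[3],b[0]:b[1]]=True;w&=(P[...,2]>.06)&(P[...,2]<.21)
    for l,s in(("long",P[...,1]>-.27),("short",P[...,1]<-.27)):
        Q=P[w&s];print(n,l,len(Q),Q.mean(0).round(3),Q.max(0).round(3))
        for a in(.07,.1,.13,.16,.185):
            q=Q[abs(Q[:,2]-a)<.012]
            if len(q):print("   z",a,q.mean(0).round(4),len(q))
E
```

```text
top dark 6 [296.  153.5] [0.6336 0.0556 0.3241]
top dark 4 [321.5 154.5] [ 0.6301 -0.0171  0.325 ]
bar x= [0.0491 0.6213] x at y=0.05 0.6237
  ray [0.6357 0.0559 0.315 ]
  ray [ 0.6323 -0.0174  0.315 ]
top long 59 [ 0.428 -0.233  0.158] [ 0.446 -0.227  0.198]
   z 0.07 [ 0.4401 -0.2308  0.0672] 5
   z 0.1 [ 0.4318 -0.2324  0.1049] 5
   z 0.13 [ 0.4265 -0.2331  0.13  ] 3
   z 0.16 [ 0.4176 -0.2343  0.1601] 5
   z 0.185 [ 0.4282 -0.234   0.1884] 33
top short 41 [ 0.444 -0.322  0.107] [ 0.461 -0.316  0.128]
   z 0.07 [ 0.4466 -0.3203  0.0719] 6
   z 0.1 [ 0.4427 -0.322   0.1005] 10
   z 0.13 [ 0.4429 -0.3226  0.1225] 15
scene dark 28 [265.8 169.9] [ 0.6234 -0.0127  0.3209]
scene dark 26 [269.  190.9] [0.6295 0.059  0.3217]
bar x= [0.0519 0.6238] x at y=0.05 0.6264
  ray [ 0.6228 -0.0188  0.315 ]
  ray [0.6289 0.0529 0.315 ]
scene long 114 [ 0.431 -0.23   0.142] [ 0.451 -0.224  0.194]
   z 0.07 [ 0.4387 -0.2289  0.0704] 15
   z 0.1 [ 0.4327 -0.2286  0.1003] 16
   z 0.13 [ 0.4262 -0.2307  0.1283] 15
   z 0.16 [ 0.4258 -0.2309  0.1611] 21
   z 0.185 [ 0.4311 -0.2301  0.1844] 38
scene short 63 [ 0.446 -0.319  0.097] [ 0.466 -0.312  0.124]
   z 0.07 [ 0.4475 -0.3188  0.0692] 15
   z 0.1 [ 0.4472 -0.3181  0.1017] 24
   z 0.13 [ 0.4489 -0.3182  0.12  ] 7
```

```bash
cat > plan.py <<'E'
import numpy as np, sys
from scipy.spatial.transform import Rotation as Ro
from station import ctrl
def tool(psi,th): return Ro.from_euler("xyz",[np.pi,0,psi])*Ro.from_rotvec([0,th,0])
def rows(pos,psi,th,n,grip,gp=True):
    """grasp point (gp) or TCP to pos, heading psi, tilt th from vertical; n rows"""
    o=ctrl.get_obs();p=np.array(o["ee_pos"]);R=Ro.from_euler("xyz",o["eef_rot"]);G=tool(psi,th)
    t=np.array(pos,float)+(G.as_matrix()[:,2]*.019 if gp else 0)
    print("t",o["time_s"],"tcp",p.round(4),"target",t.round(4))
    for i in range(n):
        d=R.inv().apply((t-p)/(n-i)).round(3);w=((R.inv()*G).as_rotvec()/(n-i)).round(3)
        p=p+R.apply(d);R=R*Ro.from_rotvec(w);print([grip,*map(float,d),*map(float,w)],end=",")
    print("\nend",p.round(4))
E
python3 - <<'E'
from plan import *
G=tool(.186,.785).as_matrix()[:,2]
rows(np.array([.431,-.2315,.110])-.09*G,.186,.785,8,45)
E
```

```text
t 0.1 tcp [ 0.212  -0.5073  0.2049] target [ 0.3817 -0.2408  0.1602]
[45, 0.032, -0.023, 0.006, -0.01, 0.098, 0.025],[45, 0.031, -0.023, 0.008, -0.01, 0.098, 0.025],[45, 0.03, -0.024, 0.011, -0.011, 0.098, 0.025],[45, 0.028, -0.025, 0.014, -0.01, 0.098, 0.025],[45, 0.026, -0.026, 0.016, -0.011, 0.098, 0.025],[45, 0.023, -0.027, 0.018, -0.01, 0.097, 0.024],[45, 0.021, -0.028, 0.02, -0.011, 0.098, 0.025],[45, 0.017, -0.028, 0.022, -0.01, 0.097, 0.024],
end [ 0.3811 -0.2406  0.1602]
```

Call:
{"name": "servo_tool", "arguments": {"plan": [[45, 0.032, -0.023, 0.006, -0.01, 0.098, 0.025], [45, 0.031, -0.023, 0.008, -0.01, 0.098, 0.025], [45, 0.03, -0.024, 0.011, -0.011, 0.098, 0.025], [45, 0.028, -0.025, 0.014, -0.01, 0.098, 0.025], [45, 0.026, -0.026, 0.016, -0.011, 0.098, 0.025], [45, 0.023, -0.027, 0.018, -0.01, 0.097, 0.024], [45, 0.021, -0.028, 0.02, -0.011, 0.098, 0.025], [45, 0.017, -0.028, 0.022, -0.01, 0.097, 0.024]], "force": 40}}

```text
time_s: 1.1
ee_pos: [0.3816, -0.2399, 0.1604]
eef_rot: [3.14, -0.788, 0.186]
force: [0.8, 0.2, 0.4]
grip_width: 0.0423
grip_force: 0.0
```

```bash
python3 - <<'E'
from h import *
c=ctrl.camera("wrist");save("w1",c["pixels"]);print(c["mtx"],c["pose"].round(3))
from plan import *
rows([.431,-.2315,.110],.186,.785,8,45)
E
```

```text
[[309.70691629   0.         314.4745078 ]
 [  0.         309.70691629 204.45591129]
 [  0.           0.           1.        ]] [[ 0.184  0.839 -0.513  0.303]
 [-0.983  0.157 -0.095 -0.254]
 [ 0.001  0.521  0.853  0.335]
 [ 0.     0.     0.     1.   ]]
t 1.15 tcp [ 0.3817 -0.2362  0.1584] target [ 0.4442 -0.229   0.0966]
[45, 0.0, 0.001, 0.011, -0.0, -0.001, -0.0],[45, 0.0, 0.001, 0.011, -0.0, -0.001, -0.001],[45, 0.0, 0.0, 0.011, -0.0, -0.001, -0.0],[45, 0.0, 0.001, 0.011, -0.0, -0.001, -0.001],[45, 0.0, 0.0, 0.011, -0.0, -0.0, -0.0],[45, 0.0, 0.001, 0.011, -0.001, -0.001, -0.001],[45, 0.0, 0.0, 0.011, -0.0, -0.0, -0.0],[45, 0.0, 0.001, 0.011, -0.001, -0.001, -0.001],
end [ 0.4439 -0.2295  0.0963]
```

View pics/w1.png

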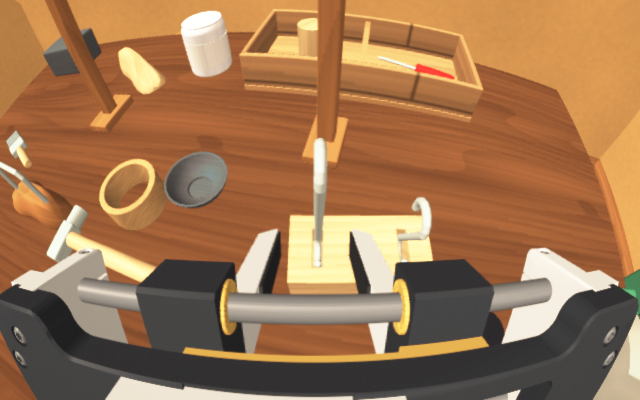

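The hook stands at column 318, centred between the fingers at 262 and 368, and the short hook at 422 is clear. Going straight in.

Call:
{"name": "servo_tool", "arguments": {"plan": [[45, 0, 0, 0.015, 0, 0, 0], [45, 0, 0, 0.015, 0, 0, 0], [45, 0, 0, 0.015, 0, 0, 0], [45, 0, 0, 0.015, 0, 0, 0], [45, 0, 0, 0.015, 0, 0, 0], [45, 0, 0, 0.014, 0, 0, 0], [45, 0, 0, 0, 0, 0, 0], [45, 0, 0, 0, 0, 0, 0]]}}

```text
time_s: 2.15
ee_pos: [0.443, -0.2293, 0.0977]
eef_rot: [3.14, -0.785, 0.188]
force: [-0.4, -0.8, 0.4]
grip_width: 0.0422
grip_force: 0.0
```

Call:
{"name": "servo_tool", "arguments": {"plan": [[0, 0, 0, 0, 0, 0, 0], [0, 0, 0, 0, 0, 0, 0], [0, 0, 0, 0, 0, 0, 0], [0, 0, 0, 0, 0, 0, 0], [0, 0, 0, 0, 0, 0, 0], [0, 0, 0, 0, 0, 0, 0], [0, 0, 0, 0, 0, 0, 0], [0, 0, 0, 0, 0, 0, 0]]}}

```text
time_s: 3.15
ee_pos: [0.4431, -0.2295, 0.0976]
eef_rot: [3.139, -0.785, 0.188]
force: [-0.1, -2.4, 0.7]
grip_width: 0.007
grip_force: 39.9
```

Call:
{"name": "servo_tool", "arguments": {"plan": [[0, 0.008, 0, -0.008, 0, 0, 0], [0, 0.016, 0, -0.016, 0, 0, 0], [0, 0.018, 0, -0.018, 0, 0, 0], [0, 0.018, 0, -0.018, 0, 0, 0], [0, 0.018, 0, -0.018, 0, 0, 0], [0, 0.018, 0, -0.018, 0, 0, 0], [0, 0.018, 0, -0.018, 0, 0, 0], [0, 0.016, 0, -0.016, 0, 0, 0]]}}

```text
time_s: 4.15
ee_pos: [0.4428, -0.2285, 0.2818]
eef_rot: [3.141, -0.784, 0.187]
force: [-0.3, -0.4, -1.2]
grip_width: 0.0071
grip_force: 40.0
```

```bash
python3 - <<'E'
from plan import *
rows([.5635+.0123,.0195-.0006+.003,.285-.0074],-.05,.785,12,0,gp=False)
E
```

```text
t 4.15 tcp [ 0.4428 -0.2285  0.2818] target [0.5758 0.0219 0.2776]
[0, 0.01, -0.018, 0.011, -0.014, 0.0, 0.014],[0, 0.01, -0.019, 0.01, -0.014, 0.0, 0.014],[0, 0.01, -0.019, 0.01, -0.014, 0.0, 0.014],[0, 0.009, -0.019, 0.01, -0.014, 0.0, 0.014],[0, 0.009, -0.02, 0.01, -0.014, 0.0, 0.014],[0, 0.009, -0.02, 0.009, -0.014, 0.0, 0.014],[0, 0.009, -0.02, 0.009, -0.014, 0.0, 0.014],[0, 0.008, -0.02, 0.009, -0.014, 0.0, 0.014],[0, 0.008, -0.021, 0.008, -0.014, 0.0, 0.014],[0, 0.008, -0.021, 0.008, -0.014, 0.0, 0.014],[0, 0.007, -0.021, 0.008, -0.014, 0.0, 0.014],[0, 0.007, -0.021, 0.008, -0.013, 0.001, 0.014],
end [0.5754 0.0222 0.2774]
```

Call:
{"name": "servo_tool", "arguments": {"plan": [[0, 0.01, -0.018, 0.011, -0.014, 0.0, 0.014], [0, 0.01, -0.019, 0.01, -0.014, 0.0, 0.014], [0, 0.01, -0.019, 0.01, -0.014, 0.0, 0.014], [0, 0.009, -0.019, 0.01, -0.014, 0.0, 0.014], [0, 0.009, -0.02, 0.01, -0.014, 0.0, 0.014], [0, 0.009, -0.02, 0.009, -0.014, 0.0, 0.014], [0, 0.009, -0.02, 0.009, -0.014, 0.0, 0.014], [0, 0.008, -0.02, 0.009, -0.014, 0.0, 0.014]]}}

```text
time_s: 5.15
ee_pos: [0.5317, -0.0613, 0.2777]
eef_rot: [3.141, -0.784, 0.029]
force: [0.3, 0.3, -0.8]
grip_width: 0.0072
grip_force: 40.0
```

Call:
{"name": "servo_tool", "arguments": {"plan": [[0, 0.008, -0.021, 0.008, -0.014, 0.0, 0.014], [0, 0.008, -0.021, 0.008, -0.014, 0.0, 0.014], [0, 0.007, -0.021, 0.008, -0.014, 0.0, 0.014], [0, 0.007, -0.021, 0.008, -0.013, 0.001, 0.014], [0, 0, 0, 0, 0, 0, 0], [0, 0, 0, 0, 0, 0, 0], [0, 0, 0, 0, 0, 0, 0], [0, 0, 0, 0, 0, 0, 0]]}}

```text
time_s: 6.15
ee_pos: [0.5757, 0.0209, 0.2769]
eef_rot: [3.141, -0.786, -0.051]
force: [-0.9, 0.3, -1.1]
grip_width: 0.0068
grip_force: 40.0
```

```bash
python3 - <<'E'
from h import *
print(ctrl.get_obs()["ee_pos"],ctrl.get_obs()["eef_rot"])
ims=[]
for n in("scene","top"):
    c=ctrl.camera(n);P=cloud(c);np.savez(n+"2",**c)
    K=c["mtx"];q=c["pose"][:3,:3].T@(np.array([.6,.02,.33])-c["pose"][:3,3]);u=int(K[0,2]+K[0,0]*q[0]/-q[2]);v=int(K[1,2]-K[1,1]*q[1]/-q[2]);print(n,u,v)
    ims.append(cv2.resize(c["pixels"][v-40:v+40,u-30:u+30],None,fx=6,fy=6,interpolation=2)[:480,:360])
    m=(P[...,2]>.34)&(P[...,2]<.40)&(abs(P[...,1]-.02)<.03)&(abs(P[...,0]-.57)<.06)&(P[...,0]>.53)
    Q=P[m];print(len(Q),Q.mean(0).round(4),Q.min(0).round(4),Q.max(0).round(4),np.polyfit(Q[:,0],Q[:,1],1).round(3))
save("two",np.hstack(ims))
E
```

```text
[0.57567377 0.02091143 0.27687601] [ 3.14075204 -0.78624418 -0.05082076]
scene 277 174
88 [0.5624 0.0262 0.3598] [0.5431 0.0223 0.3401] [0.5817 0.0297 0.3731] [-0.071  0.066]
top 308 164
42 [0.5589 0.0218 0.3686] [0.5417 0.019  0.3515] [0.5802 0.0247 0.3759] [-0.019  0.033]
```

View pics/two.png

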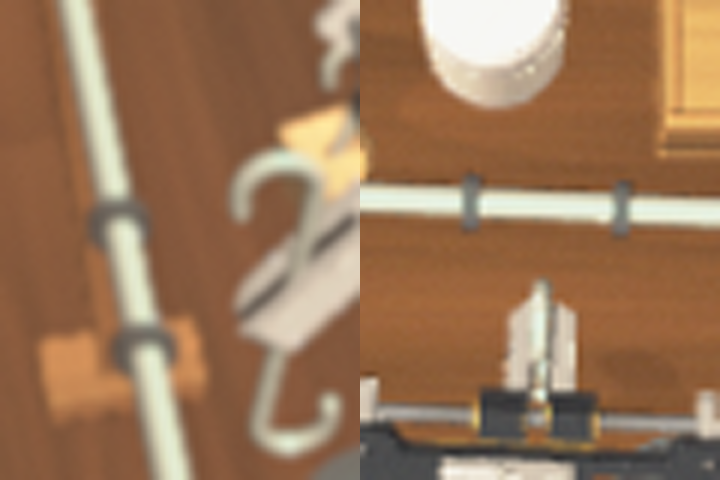

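Left: the held hook's upper curl (crown at about (275,165)) with the bar and collars (120,215) and (145,350). Right: the hook (541,330) lies in line with the gap between the collars (470 and 621). It needs to go forward 62 mm, then down 44 mm.

Call:
{"name": "servo_tool", "arguments": {"plan": [[0, 0.006, 0, 0.006, 0, 0, 0], [0, 0.009, 0, 0.009, 0, 0, 0], [0, 0.009, 0, 0.009, 0, 0, 0], [0, 0.009, 0, 0.009, 0, 0, 0], [0, 0.007, 0, 0.007, 0, 0, 0], [0, 0.004, 0, 0.004, 0, 0, 0], [0, 0, 0, 0, 0, 0, 0], [0, 0, 0, 0, 0, 0, 0]]}}

```text
time_s: 7.25
ee_pos: [0.6376, 0.0184, 0.276]
eef_rot: [3.141, -0.784, -0.05]
force: [-5.5, -0.2, -2.9]
grip_width: 0.0073
grip_force: 40.0
```

```bash
python3 - <<'E'
from h import *
print(ctrl.get_obs()["ee_pos"])
for n in("scene","top"):
    c=ctrl.camera(n);P=cloud(c)
    m=(P[...,2]>.345)&(P[...,2]<.40)&(abs(P[...,1]-.02)<.03)&(abs(P[...,0]-.63)<.04)
    Q=P[m];print(len(Q),Q.mean(0).round(4),Q.min(0).round(4),Q.max(0).round(4))
E
```

```text
[0.63763704 0.01838594 0.27599394]
81 [0.6186 0.0243 0.3619] [0.5902 0.0188 0.3459] [0.6389 0.0498 0.3729]
38 [0.6166 0.0188 0.3688] [0.5989 0.0158 0.3565] [0.6351 0.0216 0.3757]
```

```bash
python3 - <<'E'
from h import *
print(ctrl.get_obs()["force"])
ims=[]
for n,(u,v) in(("scene",(277,174)),("wrist",(0,0))):
    c=ctrl.camera(n)
    ims.append(cv2.resize(c["pixels"][v-40:v+40,u-30:u+30],None,fx=6,fy=6,interpolation=2) if n=="scene" else c["pixels"][:360,100:500])
ims[0]=ims[0][:360+60][60:]
save("two2",np.hstack(ims))
E
```

```text
[-5.28495472  0.87735315 -3.03590094]
```

View pics/two2.png

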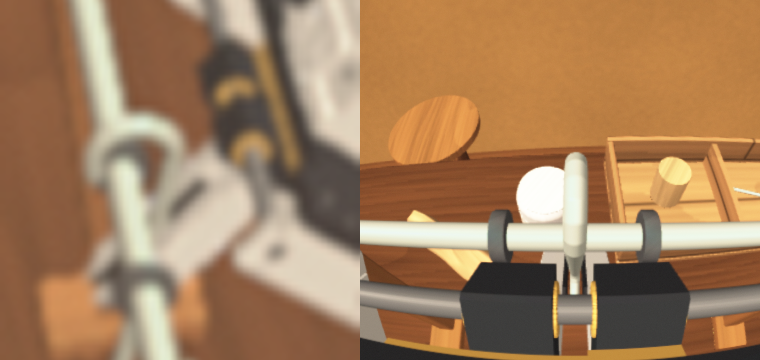

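Left: the hook's curl is over the bar between the collars, its slanting shank lightly touching the bar (5 N). I'll back off a little, then descend while creeping forward along the slant.

Call:
{"name": "servo_tool", "arguments": {"plan": [[0, -0.002, 0, -0.002, 0, 0, 0], [0, -0.003, 0, 0.004, 0, 0, 0], [0, -0.003, 0, 0.004, 0, 0, 0], [0, -0.003, 0, 0.004, 0, 0, 0], [0, -0.003, 0, 0.004, 0, 0, 0], [0, -0.003, 0, 0.004, 0, 0, 0], [0, 0, 0, 0, 0, 0, 0], [0, 0, 0, 0, 0, 0, 0]]}}

```text
time_s: 8.45
ee_pos: [0.6388, 0.0183, 0.2523]
eef_rot: [3.141, -0.787, -0.05]
force: [0.5, 0.7, -0.6]
grip_width: 0.0072
grip_force: 40.0
```

```bash
python3 - <<'E'
from h import *
o=ctrl.get_obs();print(o["ee_pos"],o["force"])
for n in("scene","top"):
    c=ctrl.camera(n);P=cloud(c)
    m=(P[...,2]>.332)&(P[...,2]<.38)&(abs(P[...,1]-.02)<.018)&(abs(P[...,0]-.62)<.04)
    Q=P[m];print(len(Q),Q.mean(0).round(4),Q.min(0).round(4),Q.max(0).round(4))
E
```

```text
[0.6387789  0.018286   0.25230998] [ 0.45916112  0.73925182 -0.64843176]
109 [0.6043 0.0216 0.346 ] [0.58   0.0022 0.3326] [0.638  0.037  0.3593]
61 [0.6052 0.0194 0.348 ] [0.5822 0.0023 0.3355] [0.6368 0.0355 0.3585]
```

```bash
python3 - <<'E'
from h import *
for n in("scene","top"):
    c=ctrl.camera(n);P=cloud(c)
    m=(P[...,2]>.328)&(P[...,2]<.38)&(abs(P[...,1]-.022)<.012)&(P[...,0]>.605)&(P[...,0]<.66)
    Q=P[m];Q=Q[np.argsort(Q[:,0])];print(n,len(Q));print(Q[::4].round(4).tolist())
    print(len(c["pixels"]))
    if n=="scene": save("s3",cv2.resize(c["pixels"][144:209,240:310],None,fx=7,fy=7,interpolation=2))
E
```

```text
scene 62
[[0.605, 0.0257, 0.3321], [0.6069, 0.0237, 0.3341], [0.6091, 0.0226, 0.3336], [0.6116, 0.0256, 0.3406], [0.6139, 0.0256, 0.3412], [0.6162, 0.0255, 0.3417], [0.6185, 0.0243, 0.3411], [0.6209, 0.025, 0.3426], [0.6231, 0.0243, 0.3425], [0.6271, 0.0234, 0.3494], [0.629, 0.0195, 0.3461], [0.6306, 0.0225, 0.3361], [0.6332, 0.025, 0.3392], [0.6348, 0.0206, 0.3387], [0.6366, 0.0248, 0.3298], [0.6384, 0.0226, 0.3316]]
400
top 34
[[0.6053, 0.0216, 0.3417], [0.608, 0.0159, 0.3421], [0.6106, 0.0159, 0.3432], [0.6147, 0.0187, 0.3504], [0.618, 0.0159, 0.3484], [0.6212, 0.0158, 0.3466], [0.626, 0.0158, 0.3507], [0.6303, 0.0158, 0.344], [0.6345, 0.0213, 0.3382]]
400
```

View pics/s3.png

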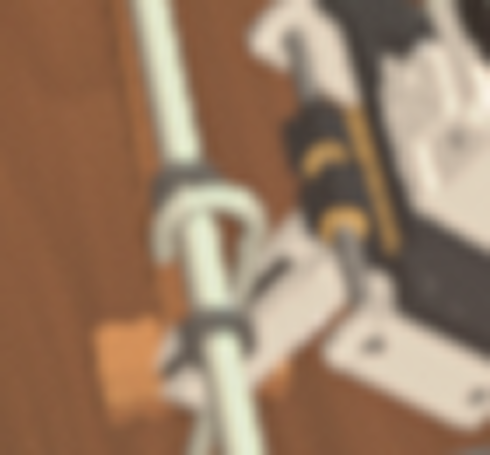

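The tip is on the far side of the bar (165,240), the shank on the near side (250,240), and nothing is touching. Lowering the rest.

Call:
{"name": "servo_tool", "arguments": {"plan": [[0, -0.002, 0, 0.004, 0, 0, 0], [0, -0.002, 0, 0.004, 0, 0, 0], [0, -0.002, 0, 0.003, 0, 0, 0], [0, -0.002, 0, 0.003, 0, 0, 0], [0, 0, 0, 0, 0, 0, 0], [0, 0, 0, 0, 0, 0, 0], [0, 0, 0, 0, 0, 0, 0], [0, 0, 0, 0, 0, 0, 0]]}}

```text
time_s: 9.65
ee_pos: [0.643, 0.0181, 0.2367]
eef_rot: [3.141, -0.786, -0.05]
force: [-0.3, -0.0, -1.7]
grip_width: 0.0071
grip_force: 40.0
```

Call:
{"name": "servo_tool", "arguments": {"plan": [[0, -0.001, 0, 0.001, 0, 0, 0], [0, 0, 0, 0, 0, 0, 0], [0, -0.001, 0, 0.001, 0, 0, 0], [0, 0, 0, 0, 0, 0, 0], [0, -0.001, 0, 0.001, 0, 0, 0], [0, 0, 0, 0, 0, 0, 0], [0, 0, 0, 0, 0, 0, 0], [0, 0, 0, 0, 0, 0, 0]]}}

```text
time_s: 10.65
ee_pos: [0.6432, 0.0181, 0.2329]
eef_rot: [3.141, -0.787, -0.05]
force: [-0.9, -0.5, 5.5]
grip_width: 0.0075
grip_force: 40.0
```

Call:
{"name": "servo_tool", "arguments": {"plan": [[12, 0, 0, 0, 0, 0, 0], [15, 0, 0, 0, 0, 0, 0], [20, 0, 0, 0, 0, 0, 0], [30, 0, 0, 0, 0, 0, 0], [45, 0, 0, 0, 0, 0, 0], [45, 0, 0, 0, 0, 0, 0], [45, 0, 0, 0, 0, 0, 0], [45, 0, 0, 0, 0, 0, 0]]}}

```text
time_s: 11.65
ee_pos: [0.643, 0.0181, 0.2324]
eef_rot: [3.141, -0.786, -0.05]
force: [-0.0, -0.1, -0.6]
grip_width: 0.0423
grip_force: 0.0
```

Call:
{"name": "servo_tool", "arguments": {"plan": [[45, 0, 0, -0.008, 0, 0, 0], [45, 0, 0, -0.012, 0, 0, 0], [45, 0, 0, -0.015, 0, 0, 0], [45, 0, 0, -0.02, 0, 0, 0], [45, 0, 0, -0.025, 0, 0, 0], [45, 0, 0, -0.025, 0, 0, 0], [45, 0, 0, -0.02, 0, 0, 0], [45, 0, 0, -0.01, 0, 0, 0]]}}

```text
time_s: 12.65
ee_pos: [0.5467, 0.023, 0.3293]
eef_rot: [3.141, -0.788, -0.05]
force: [0.3, -0.5, 0.3]
grip_width: 0.0422
grip_force: 0.0
```

```bash
python3 - <<'E'
from h import *
o=ctrl.get_obs();print(o["ee_pos"],o["force"])
c=ctrl.camera("scene");P=cloud(c);save("s4",cv2.resize(c["pixels"][140:225,230:330],None,fx=6,fy=6,interpolation=2))
for z0,z1 in((.325,.36),(.22,.25),(.14,.19)):
    m=(P[...,2]>z0)&(P[...,2]<z1)&(abs(P[...,1]-.02)<.025)&(P[...,0]>.595)&(P[...,0]<.66)
    Q=P[m];print(len(Q),Q.mean(0).round(4),Q.min(0).round(4),Q.max(0).round(4))
from plan import *
psi=-.107;G=tool(psi,.785).as_matrix()[:,2]
leg=np.array([.416-.078*.107,.236-.078*.994,.100]);print(leg)
rows(leg-.1*G,psi,.785,8,45)
E
```

```text
[0.54673501 0.02303762 0.32934806] [ 0.27296082 -0.52428735  0.25926536]
17 [0.6232 0.022  0.3269] [0.6148 0.0177 0.3252] [0.6316 0.0255 0.3293]
7 [0.6305 0.0227 0.2278] [0.6289 0.0204 0.2224] [0.6319 0.0244 0.2348]
43 [0.6341 0.0225 0.1689] [0.6067 0.0162 0.1543] [0.6451 0.0274 0.1887]
[0.407654 0.158468 0.1     ]
t 12.7 tcp [0.5467 0.0231 0.3298] target [0.3507 0.1646 0.1573]
[45, -0.033, -0.016, -0.003, -0.005, -0.0, 0.005],[45, -0.033, -0.016, -0.003, -0.005, -0.001, 0.005],[45, -0.033, -0.016, -0.003, -0.005, -0.0, 0.005],[45, -0.034, -0.016, -0.003, -0.005, -0.001, 0.005],[45, -0.034, -0.016, -0.003, -0.005, -0.0, 0.005],[45, -0.033, -0.016, -0.003, -0.005, -0.001, 0.005],[45, -0.034, -0.015, -0.003, -0.005, -0.0, 0.005],[45, -0.034, -0.015, -0.003, -0.005, -0.001, 0.005],
end [0.3506 0.1642 0.1569]
```

View pics/s4.png

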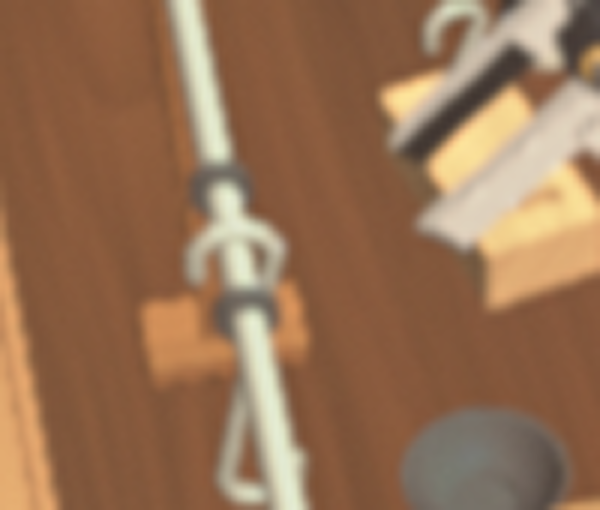

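The hook hangs on the bar between the collars (curl at (238,240), collars at (220,185) and (247,310)). Now to the last's near (−y) bail leg.

Call:
{"name": "servo_tool", "arguments": {"plan": [[45, -0.033, -0.016, -0.003, -0.005, 0, 0.005], [45, -0.033, -0.016, -0.003, -0.005, -0.001, 0.005], [45, -0.033, -0.016, -0.003, -0.005, 0, 0.005], [45, -0.034, -0.016, -0.003, -0.005, -0.001, 0.005], [45, -0.034, -0.016, -0.003, -0.005, 0, 0.005], [45, -0.033, -0.016, -0.003, -0.005, -0.001, 0.005], [45, -0.034, -0.015, -0.003, -0.005, 0, 0.005], [45, -0.034, -0.015, -0.003, -0.005, -0.001, 0.005]]}}

```text
time_s: 13.7
ee_pos: [0.3563, 0.121, 0.1825]
eef_rot: [-3.115, -0.736, -0.078]
force: [0.1, 0.3, -0.3]
grip_width: 0.042
grip_force: 0.0
```

```bash
python3 - <<'E'
from h import *
c=ctrl.camera("wrist");save("w5",c["pixels"])
print(ctrl.get_obs()["ee_pos"],ctrl.get_obs()["eef_rot"])
# project expected leg points (z .07,.1,.124) and far leg into fisheye
K=c["mtx"]
for q in([.4077,.1585,.07],[.4077,.1585,.1],[.4077,.1585,.124],[.416,.236,.124],[.4243,.3135,.124]):
    r=c["pose"][:3,:3].T@(np.array(q)-c["pose"][:3,3]);x,y,z=r[0],-r[1],-r[2];h=np.hypot(x,y);t=np.arctan2(h,z)
    print(q,(K[0,2]+K[0,0]*t*x/h).round(1),(K[1,2]+K[1,1]*t*y/h).round(1))
E
```

```text
[0.35441061 0.12054937 0.18094014] [-3.11539382 -0.73389015 -0.07753983]
[0.4077, 0.1585, 0.07] 277.0 237.5
[0.4077, 0.1585, 0.1] 272.9 225.2
[0.4077, 0.1585, 0.124] 269.0 213.6
[0.416, 0.236, 0.124] 187.2 210.4
[0.4243, 0.3135, 0.124] 121.8 207.4
```

View pics/w5.png

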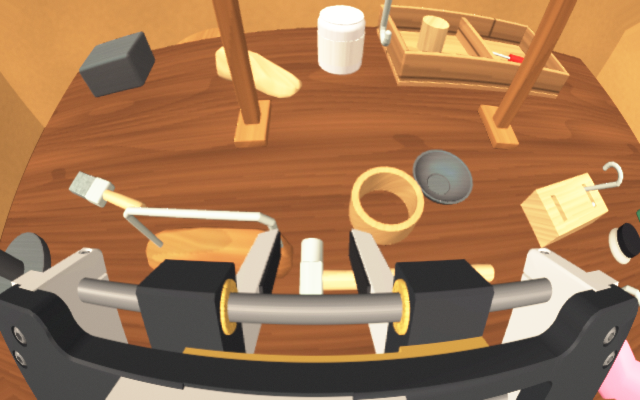

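The bail runs from (130,212) to (272,218), matching the projected points within a few pixels. The hammer head is at (312,265). The last move fell short, so I'll check the joints.

```bash
python3 - <<'E'
from plan import *
print(ctrl.get_obs()["qpos"].round(3),ctrl.get_obs()["joint_vel"].round(3))
psi=-.107;G=tool(psi,.785).as_matrix()[:,2]
leg=np.array([.408,.159,.100])
rows(leg-.08*G,psi,.785,8,45)
E
```

```text
[ 0.464 -0.431  2.434 -0.646  0.565  2.554] [-0.023  0.031 -0.049 -0.031 -0.016  0.   ]
t 13.75 tcp [0.3544 0.1205 0.1809] target [0.3651 0.1636 0.1432]
[45, -0.002, -0.005, 0.004, -0.006, 0.006, 0.003],[45, -0.003, -0.005, 0.004, -0.006, 0.006, 0.003],[45, -0.003, -0.006, 0.004, -0.006, 0.007, 0.002],[45, -0.003, -0.005, 0.004, -0.006, 0.006, 0.003],[45, -0.002, -0.006, 0.004, -0.006, 0.007, 0.002],[45, -0.003, -0.005, 0.004, -0.005, 0.006, 0.003],[45, -0.002, -0.006, 0.004, -0.006, 0.007, 0.002],[45, -0.003, -0.005, 0.005, -0.005, 0.006, 0.003],
end [0.3653 0.1632 0.143 ]
```

Joint 6 sits at its limit. I'll make a half turn the other way (the same grasp), raised clear first. The leg is a round wire, so a heading of +0.1 also eases joint 4.

Call:
{"name": "servo_tool", "arguments": {"plan": [[45, 0.015, 0, -0.015, 0, 0, 0], [45, 0.015, 0, -0.015, 0, 0, 0], [45, 0, 0, 0, 0, 0, -0.18], [45, 0, 0, 0, 0, 0, -0.18], [45, 0, 0, 0, 0, 0, -0.18], [45, 0, 0, 0, 0, 0, -0.18], [45, 0, 0, 0, 0, 0, -0.18], [45, 0, 0, 0, 0, 0, -0.18]]}}

```text
time_s: 14.75
ee_pos: [0.3596, 0.1199, 0.2257]
eef_rot: [2.472, -0.337, 1.136]
force: [0.7, 0.3, -0.5]
grip_width: 0.0423
grip_force: 0.0
```

Call:
{"name": "servo_tool", "arguments": {"plan": [[45, 0, 0, 0, 0, 0, -0.18], [45, 0, 0, 0, 0, 0, -0.18], [45, 0, 0, 0, 0, 0, -0.18], [45, 0, 0, 0, 0, 0, -0.18], [45, 0, 0, 0, 0, 0, -0.18], [45, 0, 0, 0, 0, 0, -0.18], [45, 0, 0, 0, 0, 0, -0.18], [45, 0, 0, 0, 0, 0, -0.18]]}}

```text
time_s: 15.75
ee_pos: [0.3596, 0.1199, 0.2257]
eef_rot: [2.641, 0.568, 2.308]
force: [-0.2, -0.1, -0.4]
grip_width: 0.0423
grip_force: 0.0
```

```bash
sed -i 's/G=tool(psi,th);*$/G=tool(psi,th)*Ro.from_rotvec([0,0,np.pi])/' plan.py; python3 - <<'E'
from plan import *
print(ctrl.get_obs()["qpos"].round(3))
psi=.1;G=tool(psi,.785).as_matrix()[:,2]
leg=np.array([.408,.159,.096])
rows(leg-.06*G,psi,.785,8,45)
E
```

```text
[ 0.453 -0.494  2.359 -0.535  0.673 -0.114]
t 15.75 tcp [0.3596 0.1199 0.2257] target [0.3792 0.1561 0.125 ]
[45, 0.008, -0.0, 0.011, -0.014, -0.002, -0.093],[45, 0.008, 0.0, 0.011, -0.014, -0.002, -0.093],[45, 0.008, 0.001, 0.011, -0.013, -0.002, -0.093],[45, 0.008, 0.001, 0.011, -0.014, -0.002, -0.093],[45, 0.008, 0.002, 0.011, -0.013, -0.001, -0.093],[45, 0.008, 0.003, 0.011, -0.014, -0.002, -0.093],[45, 0.008, 0.003, 0.01, -0.013, -0.001, -0.094],[45, 0.007, 0.004, 0.011, -0.014, -0.002, -0.093],
end [0.3795 0.1559 0.1249]
```

Call:
{"name": "servo_tool", "arguments": {"plan": [[45, 0.008, 0, 0.011, -0.014, -0.002, -0.093], [45, 0.008, 0, 0.011, -0.014, -0.002, -0.093], [45, 0.008, 0.001, 0.011, -0.013, -0.002, -0.093], [45, 0.008, 0.001, 0.011, -0.014, -0.002, -0.093], [45, 0.008, 0.002, 0.011, -0.013, -0.001, -0.093], [45, 0.008, 0.003, 0.011, -0.014, -0.002, -0.093], [45, 0.008, 0.003, 0.01, -0.013, -0.001, -0.094], [45, 0.007, 0.004, 0.011, -0.014, -0.002, -0.093]]}}

```text
time_s: 16.75
ee_pos: [0.3789, 0.1546, 0.1295]
eef_rot: [3.134, 0.777, -3.047]
force: [1.0, 0.2, 0.5]
grip_width: 0.0423
grip_force: 0.0
```

```bash
python3 - <<'E'
from plan import *
from h import *
print(ctrl.get_obs()["qpos"].round(3),ctrl.get_obs()["eef_rot"])
rows([.408,.158,.096],.1,.785,6,45)
P=cloud(ctrl.camera("top"))
m=(P[...,2]>.11)&(P[...,2]<.14)&(P[...,0]>.39)&(P[...,0]<.45)&(P[...,1]>.2)&(P[...,1]<.35);Q=P[m];print(len(Q),Q.mean(0).round(4),Q.max(0).round(4))
P=cloud(ctrl.camera("scene"))
m=(P[...,2]>.075)&(P[...,2]<.135)&(abs(P[...,0]-.408)<.02)&(abs(P[...,1]-.158)<.012);Q=P[m];print(len(Q),Q.mean(0).round(4),Q.min(0).round(4),Q.max(0).round(4))
E
```

```text
[ 0.459 -0.22   2.469 -1.041  0.285 -0.283] [ 3.13411613  0.77713796 -3.04725153]
t 16.75 tcp [0.3789 0.1546 0.1295] target [0.4214 0.1593 0.0826]
[45, 0.0, 0.0, 0.011, 0.001, -0.001, -0.001],[45, 0.0, 0.0, 0.01, 0.0, -0.001, -0.001],[45, 0.001, 0.0, 0.011, 0.001, -0.001, -0.001],[45, 0.001, 0.0, 0.01, 0.0, -0.002, -0.0],[45, 0.0, 0.0, 0.011, 0.001, -0.001, -0.001],[45, 0.001, 0.0, 0.01, 0.0, -0.002, -0.0],
end [0.4208 0.1589 0.0826]
80 [0.4168 0.257  0.1269] [0.4265 0.3141 0.1331]
26 [0.409  0.1632 0.0995] [0.4048 0.1576 0.0764] [0.4117 0.1699 0.1271]
```

```bash
python3 - <<'E'
from plan import *
G=tool(.2,.65).as_matrix()[:,2]
rows(np.array([.408,.159,.096])-.06*G,.2,.65,4,45)
E
```

```text
t 16.85 tcp [0.3789 0.1542 0.1296] target [0.3837 0.1541 0.1286]
[45, -0.001, -0.0, 0.001, -0.016, 0.032, -0.02],[45, -0.001, -0.0, 0.001, -0.016, 0.032, -0.02],[45, -0.0, -0.0, 0.001, -0.015, 0.032, -0.02],[45, -0.001, -0.001, 0.001, -0.015, 0.031, -0.021],
end [0.3839 0.1539 0.1286]
```

Call:
{"name": "servo_tool", "arguments": {"plan": [[45, -0.001, 0, 0.001, -0.016, 0.032, -0.02], [45, -0.001, 0, 0.001, -0.016, 0.032, -0.02], [45, 0, 0, 0.001, -0.015, 0.032, -0.02], [45, -0.001, 0, 0.001, -0.015, 0.031, -0.021], [45, 0, 0, 0, 0, 0, 0], [45, 0, 0, 0, 0, 0, 0], [45, 0, 0, 0, 0, 0, 0], [45, 0, 0, 0, 0, 0, 0]]}}

```text
time_s: 17.85
ee_pos: [0.3835, 0.155, 0.1293]
eef_rot: [-3.142, 0.652, -2.942]
force: [0.2, -0.8, -0.5]
grip_width: 0.0425
grip_force: 0.0
```

```bash
python3 - <<'E'
from plan import *
print(ctrl.get_obs()["qpos"].round(3),ctrl.get_obs()["eef_rot"].round(3))
rows([.408,.159,.096],.2,.65,7,45)
E
```

```text
[ 0.359 -0.216  2.4   -0.305  0.325 -1.154] [-3.142  0.652 -2.942]
t 17.85 tcp [0.3835 0.155  0.1293] target [0.4193 0.1613 0.0809]
[45, 0.0, -0.0, 0.009, -0.0, 0.0, -0.0],[45, 0.0, -0.0, 0.009, -0.0, 0.0, -0.0],[45, 0.0, -0.0, 0.009, -0.0, 0.0, -0.0],[45, 0.0, -0.0, 0.008, -0.0, 0.0, -0.0],[45, 0.0, -0.0, 0.009, -0.0, 0.001, -0.0],[45, 0.0, -0.0, 0.008, -0.0, 0.0, -0.0],[45, 0.001, -0.001, 0.009, -0.0, 0.001, -0.0],
end [0.4192 0.1612 0.0802]
```

Call:
{"name": "servo_tool", "arguments": {"plan": [[45, 0, 0, 0.008, 0, 0, 0], [45, 0, 0, 0.008, 0, 0, 0], [45, 0, 0, 0.009, 0, 0, 0], [45, 0, 0, 0.009, 0, 0, 0], [45, 0, 0, 0.009, 0, 0, 0], [45, 0, 0, 0.009, 0, 0, 0], [45, 0, 0, 0.008, 0, 0, 0], [45, 0, 0, 0, 0, 0, 0]]}}

```text
time_s: 18.85
ee_pos: [0.4192, 0.1621, 0.0807]
eef_rot: [-3.142, 0.65, -2.942]
force: [-0.5, 0.1, 0.5]
grip_width: 0.0424
grip_force: 0.0
```

```bash
python3 - <<'E'
from h import *
o=ctrl.get_obs();print(o["qpos"].round(3),o["eef_rot"].round(3),o["ee_pos"].round(4))
c=ctrl.camera("scene");save("s6",cv2.resize(c["pixels"][240:340,320:420],None,fx=6,fy=6,interpolation=2))
E
```

```text
[ 0.338  0.01   2.36  -0.588  0.151 -0.878] [-3.142  0.65  -2.942] [0.4192 0.1621 0.0807]
```

View pics/s6.png

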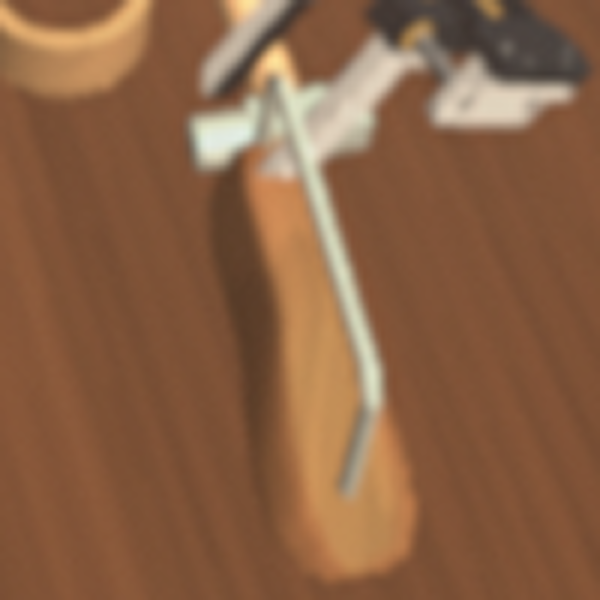

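The leg (270,100) stands between the two fingers, with the inner finger under the bail bar. That makes 11 pictures viewed, one over the limit of 10, so I'll view no more and rely on numbers from here.

Call:
{"name": "servo_tool", "arguments": {"plan": [[0, 0, 0, 0, 0, 0, 0], [0, 0, 0, 0, 0, 0, 0], [0, 0, 0, 0, 0, 0, 0], [0, 0, 0, 0, 0, 0, 0], [0, 0, 0, 0, 0, 0, 0], [0, 0, 0, 0, 0, 0, 0], [0, 0, 0, 0, 0, 0, 0], [0, 0, 0, 0, 0, 0, 0]], "force": 60}}

```text
time_s: 19.9
ee_pos: [0.4193, 0.1621, 0.0817]
eef_rot: [-3.141, 0.652, -2.942]
force: [-1.8, -3.9, 4.3]
grip_width: 0.0064
grip_force: 61.9
```

```bash
cat > last.py <<'E'
from h import *
def last():
    """bail and hook measured in both views near the expected place, heights by z"""
    o=ctrl.get_obs();t=o["ee_pos"]
    print("t",round(o["time_s"],2),"tcp",t.round(4),"rot",o["eef_rot"].round(3),"F",o["force"].round(1),"gw",round(o["grip_width"],4))
    for n in("scene","top"):
        P=cloud(ctrl.camera(n));B=P[...,2];z0=t[2]+.042
        m=(abs(B-z0)<.02)&(P[...,1]>t[1]+.02)&(P[...,1]<t[1]+.18)&(abs(P[...,0]-t[0]-.0)<.045)
        Q=P[m];Q=Q[Q[:,0]>t[0]-.04]
        if len(Q)<5: print(n,len(Q));continue
        f=np.polyfit(Q[:,1],Q[:,0],1);g=np.polyfit(Q[:,1],Q[:,2],1);ym=Q[:,1].max()
        print(n,len(Q),"ymin/max",Q[:,1].min().round(4),ym.round(4),"dx/dy",f[0].round(3),"dz/dy",g[0].round(3),"mean",Q.mean(0).round(4))
        q=Q[Q[:,1]>ym-.15]
E
python3 - <<'E'
from last import *
last()
from plan import *
o=ctrl.get_obs()["ee_pos"]
rows(o+[0,0,.075],.2,.65,8,0,gp=False)
E
```

```text
t 19.9 tcp [0.4193 0.1621 0.0817] rot [-3.141  0.652 -2.942] F [-1.8 -3.9  4.3] gw 0.0064
scene 170 ymin/max 0.1835 0.3209 dx/dy 0.111 dz/dy -0.039 mean [0.4184 0.2577 0.1242]
top 99 ymin/max 0.1825 0.3164 dx/dy 0.112 dz/dy -0.017 mean [0.4159 0.2486 0.1265]
t 20.0 tcp [0.4193 0.1621 0.0817] target [0.4193 0.1621 0.1567]
[0, -0.006, -0.0, -0.007, -0.0, 0.0, -0.0],[0, -0.006, -0.0, -0.008, -0.0, 0.0, -0.0],[0, -0.006, -0.0, -0.007, -0.0, 0.0, -0.0],[0, -0.006, -0.0, -0.008, -0.0, 0.0, -0.0],[0, -0.005, -0.0, -0.007, -0.0, 0.0, -0.0],[0, -0.006, -0.0, -0.008, -0.0, 0.001, -0.0],[0, -0.005, -0.0, -0.007, -0.0, 0.0, -0.0],[0, -0.005, -0.0, -0.008, -0.0, 0.001, -0.001],
end [0.4187 0.162  0.1567]
```

Call:
{"name": "servo_tool", "arguments": {"plan": [[0, -0.003, 0, -0.004, 0, 0, 0], [0, -0.005, 0, -0.007, 0, 0, 0], [0, -0.006, 0, -0.008, 0, 0, 0], [0, -0.006, 0, -0.008, 0, 0, 0], [0, -0.006, 0, -0.008, 0, 0, 0], [0, -0.006, 0, -0.008, 0, 0, 0], [0, -0.006, 0, -0.008, 0, 0, 0], [0, -0.005, 0, -0.007, 0, 0, 0]]}}

```text
time_s: 21.0
ee_pos: [0.4182, 0.162, 0.1542]
eef_rot: [-3.142, 0.652, -2.942]
force: [0.2, -1.1, -4.0]
grip_width: 0.0067
grip_force: 61.0
```

```bash
python3 - <<'E'
from last import *
last()
print(ctrl.get_obs()["moment"].round(2),ctrl.get_obs()["qpos"].round(2))
E
```

```text
t 21.0 tcp [0.4182 0.162  0.1542] rot [-3.142  0.652 -2.942] F [ 0.2 -1.1 -4. ] gw 0.0067
scene 192 ymin/max 0.1824 0.3208 dx/dy 0.11 dz/dy -0.052 mean [0.4174 0.2579 0.1954]
top 110 ymin/max 0.1822 0.317 dx/dy 0.112 dz/dy -0.03 mean [0.4152 0.2484 0.1998]
[-0.38  0.62  0.03] [ 0.34 -0.18  2.3  -0.23  0.38 -1.25]
```

```bash
python3 - <<'E'
from plan import *
rows([.562,-.051,.156],.261,.65,16,0,gp=False)
E
```

```text
t 21.1 tcp [0.4186 0.1621 0.1548] target [ 0.562 -0.051  0.156]
[0, -0.005, -0.015, 0.004, -0.002, 0.0, -0.003],[0, -0.005, -0.015, 0.004, -0.002, 0.0, -0.003],[0, -0.005, -0.015, 0.004, -0.002, 0.0, -0.003],[0, -0.005, -0.015, 0.004, -0.002, 0.0, -0.003],[0, -0.005, -0.015, 0.003, -0.002, 0.0, -0.003],[0, -0.005, -0.015, 0.003, -0.002, 0.0, -0.003],[0, -0.005, -0.015, 0.003, -0.003, 0.0, -0.003],[0, -0.004, -0.015, 0.003, -0.002, 0.0, -0.003],[0, -0.004, -0.015, 0.003, -0.003, 0.0, -0.003],[0, -0.004, -0.015, 0.004, -0.002, 0.0, -0.003],[0, -0.005, -0.015, 0.003, -0.003, 0.001, -0.003],[0, -0.004, -0.015, 0.003, -0.002, 0.0, -0.003],[0, -0.004, -0.015, 0.004, -0.003, 0.001, -0.003],[0, -0.005, -0.015, 0.003, -0.002, 0.0, -0.003],[0, -0.004, -0.015, 0.003, -0.003, 0.001, -0.003],[0, -0.004, -0.015, 0.004, -0.002, 0.0, -0.004],
end [ 0.5618 -0.0512  0.1555]
```

Call:
{"name": "servo_tool", "arguments": {"plan": [[0, -0.001, -0.003, 0.001, -0.001, 0, -0.001], [0, -0.002, -0.006, 0.002, -0.001, 0, -0.002], [0, -0.003, -0.009, 0.002, -0.002, 0, -0.002], [0, -0.004, -0.011, 0.003, -0.002, 0, -0.002], [0, -0.004, -0.012, 0.003, -0.002, 0, -0.002], [0, -0.004, -0.012, 0.003, -0.002, 0, -0.002], [0, -0.004, -0.012, 0.003, -0.002, 0, -0.002], [0, -0.004, -0.012, 0.003, -0.002, 0, -0.002]]}}

```text
time_s: 22.1
ee_pos: [0.4666, 0.0928, 0.1531]
eef_rot: [3.139, 0.651, -2.923]
force: [0.3, 0.5, -4.6]
grip_width: 0.0068
grip_force: 61.0
```

Call:
{"name": "servo_tool", "arguments": {"plan": [[0, -0.004, -0.012, 0.003, -0.002, 0, -0.002], [0, -0.004, -0.012, 0.003, -0.002, 0, -0.002], [0, -0.004, -0.012, 0.003, -0.002, 0, -0.002], [0, -0.004, -0.012, 0.003, -0.002, 0, -0.002], [0, -0.004, -0.012, 0.003, -0.002, 0, -0.002], [0, -0.004, -0.012, 0.003, -0.002, 0, -0.002], [0, -0.004, -0.012, 0.003, -0.002, 0, -0.002], [0, -0.004, -0.012, 0.003, -0.002, 0, -0.002]]}}

```text
time_s: 23.1
ee_pos: [0.5274, 0.0083, 0.1531]
eef_rot: [3.136, 0.651, -2.903]
force: [0.3, 0.2, -3.9]
grip_width: 0.0069
grip_force: 61.0
```

```bash
python3 - <<'E'
from plan import *
rows([.562,-.051,.156],.261,.65,6,0,gp=False)
E
```

```text
t 23.1 tcp [0.5274 0.0083 0.1531] target [ 0.562 -0.051  0.156]
[0, -0.003, -0.011, 0.002, -0.001, 0.0, -0.003],[0, -0.003, -0.011, 0.001, -0.001, 0.0, -0.003],[0, -0.003, -0.011, 0.002, -0.001, 0.0, -0.003],[0, -0.003, -0.011, 0.001, -0.002, 0.0, -0.003],[0, -0.002, -0.011, 0.002, -0.001, 0.001, -0.003],[0, -0.003, -0.011, 0.001, -0.002, 0.0, -0.003],
end [ 0.5621 -0.051   0.1561]
```

Call:
{"name": "servo_tool", "arguments": {"plan": [[0, -0.003, -0.012, 0.002, -0.001, 0, -0.003], [0, -0.003, -0.012, 0.002, -0.001, 0, -0.003], [0, -0.003, -0.012, 0.002, -0.001, 0, -0.003], [0, -0.003, -0.011, 0.002, -0.002, 0, -0.003], [0, -0.002, -0.009, 0.001, -0.001, 0.001, -0.003], [0, -0.002, -0.006, 0, -0.002, 0, -0.003], [0, -0.001, -0.004, 0, 0, 0, 0], [0, 0, 0, 0, 0, 0, 0]]}}

```text
time_s: 24.1
ee_pos: [0.5643, -0.0434, 0.1631]
eef_rot: [-3.137, 0.637, -2.888]
force: [-0.5, 0.3, -4.4]
grip_width: 0.0067
grip_force: 61.0
```

```bash
python3 - <<'E'
from last import *
last()
for n in("scene","top"):
    P=cloud(ctrl.camera(n));B=P[...,2]
    for l,m in(("hooklow",(B>.145)&(B<.25)&(abs(P[...,1]-.02)<.02)&(P[...,0]>.597)&(P[...,0]<.66)),("bar",(abs(B-.32)<.015)&(abs(P[...,1]-.02)<.03)&(abs(P[...,0]-.623)<.02))):
        Q=P[m];print(n,l,len(Q),Q.mean(0).round(4),Q.min(0).round(4),Q.max(0).round(4)) if len(Q) else print(n,l,0)
E
```

```text
t 24.1 tcp [ 0.5643 -0.0434  0.1631] rot [-3.137  0.637 -2.888] F [-0.5  0.3 -4.4] gw 0.0067
scene 137 ymin/max -0.0229 0.1153 dx/dy 0.053 dz/dy -0.061 mean [0.5589 0.0535 0.2035]
top 105 ymin/max -0.0216 0.111 dx/dy 0.056 dz/dy -0.035 mean [0.5563 0.0434 0.2059]
scene hooklow 73 [0.6338 0.0227 0.186 ] [0.6066 0.0179 0.1527] [0.6451 0.0254 0.2353]
scene bar 160 [0.6244 0.0195 0.3192] [ 0.6061 -0.0099  0.3052] [0.6428 0.0472 0.3301]
top hooklow 24 [0.6213 0.0188 0.1625] [0.6059 0.0154 0.1518] [0.6352 0.0221 0.1807]
top bar 126 [0.622  0.0193 0.322 ] [ 0.6044 -0.0099  0.3136] [0.6386 0.05   0.3314]
```

```bash
python3 - <<'E'
from plan import *
print(ctrl.get_obs()["qpos"].round(3),ctrl.get_obs()["joint_vel"].round(3))
rows([.564,-.051,.156],.256,.637,4,0,gp=False)
E
```

```text
[-0.287  0.117  1.985  0.609  0.557 -2.554] [ 0.001 -0.001 -0.002 -0.002  0.     0.001]
t 24.3 tcp [ 0.5641 -0.0432  0.163 ] target [ 0.564 -0.051  0.156]
[0, 0.001, -0.002, 0.001, -0.002, -0.0, -0.001],[0, 0.002, -0.002, 0.001, -0.001, -0.0, -0.0],[0, 0.001, -0.002, 0.001, -0.002, -0.0, -0.001],[0, 0.002, -0.002, 0.001, -0.001, -0.0, -0.0],
end [ 0.5637 -0.0516  0.1562]
```

Joint 6 is at its other limit. Turning the heading back slightly (0.06 rad of bail misalignment is harmless) relieves it.

```bash
python3 - <<'E'
from plan import *
rows([.560,-.051,.1565],.19,.64,6,0,gp=False)
E
```

```text
t 24.3 tcp [ 0.5641 -0.0432  0.163 ] target [ 0.56   -0.051   0.1565]
[0, 0.001, -0.001, 0.0, 0.006, -0.0, 0.008],[0, 0.002, -0.001, 0.0, 0.005, -0.001, 0.009],[0, 0.001, -0.001, 0.0, 0.006, -0.0, 0.008],[0, 0.001, -0.001, 0.001, 0.005, -0.001, 0.009],[0, 0.002, -0.001, 0.0, 0.006, -0.0, 0.008],[0, 0.001, -0.002, 0.001, 0.005, -0.001, 0.009],
end [ 0.5605 -0.0512  0.1566]
```

Call:
{"name": "servo_tool", "arguments": {"plan": [[0, 0, 0, 0, 0.006, 0, 0.012], [0, 0, 0, 0, 0.006, 0, 0.012], [0, 0.002, -0.001, 0, 0.006, 0, 0.012], [0, 0.002, -0.001, 0.001, 0.005, -0.001, 0.008], [0, 0.002, -0.002, 0, 0.005, -0.001, 0.006], [0, 0.002, -0.002, 0.001, 0.005, 0, 0], [0, 0, -0.001, 0, 0, 0, 0], [0, 0, 0, 0, 0, 0, 0]]}}

```text
time_s: 25.3
ee_pos: [0.5606, -0.0514, 0.1567]
eef_rot: [-3.141, 0.639, -2.951]
force: [-0.1, 0.4, -4.2]
grip_width: 0.0068
grip_force: 61.0
```

```bash
python3 - <<'E'
from last import *
last()
from plan import *
print(ctrl.get_obs()["qpos"].round(3))
rows([.564+.062,-.052,.156],.19,.64,12,0,gp=False)
E
```

```text
t 25.3 tcp [ 0.5606 -0.0514  0.1567] rot [-3.141  0.639 -2.951] F [-0.1  0.4 -4.2] gw 0.0068
scene 135 ymin/max -0.0294 0.1068 dx/dy 0.119 dz/dy -0.059 mean [0.5607 0.0463 0.1971]
top 112 ymin/max -0.0314 0.1023 dx/dy 0.114 dz/dy -0.038 mean [0.5585 0.0367 0.2001]
[-0.29   0.114  2.006  0.594  0.514 -2.499]
t 25.4 tcp [ 0.5606 -0.0513  0.1567] target [ 0.626 -0.052  0.156]
[0, -0.004, -0.001, 0.003, -0.0, -0.0, 0.0],[0, -0.004, -0.001, 0.003, -0.0, -0.0, 0.0],[0, -0.004, -0.001, 0.003, -0.0, -0.0, 0.0],[0, -0.004, -0.001, 0.003, -0.0, -0.0, 0.0],[0, -0.004, -0.001, 0.003, -0.0, -0.0, 0.0],[0, -0.004, -0.001, 0.003, -0.0, -0.0, 0.0],[0, -0.005, -0.001, 0.003, -0.0, -0.0, 0.0],[0, -0.004, -0.001, 0.004, -0.0, -0.0, 0.0],[0, -0.005, -0.001, 0.003, -0.0, -0.0, 0.0],[0, -0.004, -0.001, 0.004, -0.0, -0.0, 0.0],[0, -0.005, -0.002, 0.003, -0.0, -0.0, 0.0],[0, -0.004, -0.001, 0.004, -0.0, -0.001, 0.001],
end [ 0.6261 -0.0519  0.1558]
```

Call:
{"name": "servo_tool", "arguments": {"plan": [[0, -0.002, 0, 0.001, 0, 0, 0], [0, -0.003, -0.001, 0.002, 0, 0, 0], [0, -0.004, -0.001, 0.003, 0, 0, 0], [0, -0.004, -0.001, 0.003, 0, 0, 0], [0, -0.004, -0.001, 0.003, 0, 0, 0], [0, -0.004, -0.001, 0.003, 0, 0, 0], [0, -0.004, -0.001, 0.003, 0, 0, 0], [0, -0.004, -0.001, 0.003, 0, 0, 0]]}}

```text
time_s: 26.4
ee_pos: [0.5973, -0.0514, 0.1571]
eef_rot: [-3.141, 0.639, -2.951]
force: [-0.1, -0.2, -4.2]
grip_width: 0.0067
grip_force: 61.0
```

```bash
python3 - <<'E'
from last import *
last()
from plan import *
print(ctrl.get_obs()["qpos"].round(3))
rows([.5606+.066,-.0515,.1565],.19,.64,8,0,gp=False)
E
```

```text
t 26.4 tcp [ 0.5973 -0.0514  0.1571] rot [-3.141  0.639 -2.951] F [-0.1 -0.2 -4.2] gw 0.0067
scene 169 ymin/max -0.0305 0.1066 dx/dy 0.018 dz/dy -0.054 mean [0.6045 0.041  0.198 ]
top 109 ymin/max -0.0286 0.1018 dx/dy 0.118 dz/dy -0.022 mean [0.5955 0.0353 0.201 ]
[-0.266  0.192  1.914  0.562  0.516 -2.448]
t 26.5 tcp [ 0.5974 -0.0514  0.1571] target [ 0.6266 -0.0515  0.1565]
[0, -0.003, -0.001, 0.002, -0.0, -0.0, 0.0],[0, -0.003, -0.001, 0.002, -0.0, -0.0, 0.0],[0, -0.003, -0.001, 0.002, -0.0, -0.0, 0.0],[0, -0.003, -0.001, 0.002, -0.0, -0.0, 0.0],[0, -0.003, -0.0, 0.002, -0.0, -0.0, 0.0],[0, -0.003, -0.001, 0.003, -0.0, -0.0, 0.0],[0, -0.002, -0.0, 0.002, -0.0, -0.0, 0.0],[0, -0.003, -0.001, 0.003, -0.0, -0.001, 0.001],
end [ 0.6272 -0.0517  0.1564]
```

Call:
{"name": "servo_tool", "arguments": {"plan": [[0, -0.003, -0.001, 0.002, 0, 0, 0], [0, -0.003, -0.001, 0.002, 0, 0, 0], [0, -0.003, -0.001, 0.002, 0, 0, 0], [0, -0.003, -0.001, 0.002, 0, 0, 0], [0, -0.003, 0, 0.002, 0, 0, 0], [0, -0.003, -0.001, 0.003, 0, 0, 0], [0, -0.002, 0, 0.002, 0, 0, 0], [0, -0.002, 0, 0.002, 0, 0, 0]]}}

```text
time_s: 27.5
ee_pos: [0.6254, -0.051, 0.1565]
eef_rot: [-3.141, 0.639, -2.951]
force: [-0.3, -0.5, -5.4]
grip_width: 0.0068
grip_force: 61.0
```

```bash
python3 - <<'E'
from last import *
o=ctrl.get_obs();print(o["ee_pos"].round(4),o["force"].round(2),o["eef_rot"].round(3))
for n in("scene","top"):
    P=cloud(ctrl.camera(n));B=P[...,2]
    for l,m in(("bail far",(abs(B-.2)<.02)&(P[...,1]>.05)&(P[...,1]<.12)&(abs(P[...,0]-.63)<.02)),
               ("bail near",(abs(B-.2)<.02)&(P[...,1]>-.03)&(P[...,1]<.0)&(abs(P[...,0]-.62)<.02)),
               ("hooklow",(B>.145)&(B<.19)&(abs(P[...,1]-.02)<.012)&(abs(P[...,0]-.625)<.04)),
               ("shank",(B>.205)&(B<.3)&(abs(P[...,1]-.02)<.012)&(abs(P[...,0]-.625)<.04)),):
        Q=P[m];print(n,l,len(Q),Q.mean(0).round(4),Q.min(0).round(4),Q.max(0).round(4)) if len(Q) else print(n,l,0)
E
```

```text
[ 0.6254 -0.051   0.1565] [-0.27 -0.53 -5.37] [-3.141  0.639 -2.951]
scene bail far 15 [0.6316 0.0766 0.1966] [0.6294 0.0524 0.1944] [0.6338 0.0943 0.1993]
scene bail near 0
scene hooklow 40 [0.6345 0.0228 0.1701] [0.6067 0.0183 0.1543] [0.6453 0.0263 0.1898]
scene shank 29 [0.625  0.0234 0.2443] [0.6072 0.0202 0.2054] [0.636  0.0264 0.2987]
top bail far 42 [0.6278 0.0771 0.1986] [0.6217 0.0503 0.1814] [0.6338 0.1053 0.2067]
top bail near 25 [ 0.617  -0.0135  0.202 ] [ 0.6134 -0.0288  0.1974] [ 6.211e-01 -2.000e-04  2.057e-01]
top hooklow 15 [0.6162 0.0188 0.1669] [0.6057 0.0154 0.1567] [0.6345 0.0221 0.1848]
top shank 3 [0.6189 0.0198 0.2064] [0.617  0.0187 0.2053] [0.62   0.0219 0.2078]
```

Call:
{"name": "servo_tool", "arguments": {"plan": [[0, -0.001, 0, 0.001, 0, 0, 0], [0, 0.003, 0, 0.004, 0, 0, 0], [0, 0.003, 0, 0.004, 0, 0, 0], [0, 0.003, 0, 0.004, 0, 0, 0], [0, 0.003, 0, 0.004, 0, 0, 0], [0, 0, 0, 0, 0, 0, 0], [0, 0, 0, 0, 0, 0, 0], [0, 0, 0, 0, 0, 0, 0]]}}

```text
time_s: 28.6
ee_pos: [0.6266, -0.0508, 0.1366]
eef_rot: [-3.141, 0.639, -2.95]
force: [-0.3, 0.6, -4.8]
grip_width: 0.0066
grip_force: 61.0
```

```bash
cat > q.py <<'E'
from last import *
o=ctrl.get_obs();print(o["ee_pos"].round(4),o["force"].round(2),o["qpos"].round(2))
z=o["ee_pos"][2]+.0415
for n in("scene","top"):
    P=cloud(ctrl.camera(n));B=P[...,2]
    for l,m in(("bail far",(abs(B-z)<.015)&(P[...,1]>.04)&(P[...,1]<.12)&(abs(P[...,0]-.63)<.02)),
               ("bail near",(abs(B-z)<.015)&(P[...,1]>-.03)&(P[...,1]<.005)&(abs(P[...,0]-.62)<.02)),
               ("hooklow",(B>.145)&(B<.19)&(abs(P[...,1]-.02)<.009)&(abs(P[...,0]-.625)<.04)),
               ("shank",(B>.22)&(B<.3)&(abs(P[...,1]-.02)<.012)&(abs(P[...,0]-.625)<.04)),
               ("crown",(B>.324)&(B<.345)&(abs(P[...,1]-.02)<.012)&(abs(P[...,0]-.625)<.04))):
        Q=P[m];print(n,l,len(Q),Q.mean(0).round(4),Q.min(0).round(4),Q.max(0).round(4)) if len(Q) else print(n,l,0)
E
python3 q.py
```

```text
[ 0.6266 -0.0508  0.1366] [-0.34  0.58 -4.79] [-0.25  0.28  1.86  0.58  0.48 -2.46]
scene bail far 21 [0.6312 0.0654 0.1782] [0.6288 0.0414 0.1754] [0.6352 0.0846 0.1808]
scene bail near 0
scene hooklow 42 [0.6343 0.0226 0.1705] [0.6069 0.0181 0.1546] [0.6452 0.0265 0.1892]
scene shank 17 [0.6211 0.0243 0.263 ] [0.6103 0.0208 0.2201] [0.6324 0.0263 0.2989]
scene crown 24 [0.625  0.0223 0.3262] [0.6125 0.0183 0.3244] [0.639  0.0258 0.3289]
top bail far 49 [0.6282 0.07   0.179 ] [0.6224 0.0413 0.1706] [0.6339 0.1031 0.1854]
top bail near 27 [ 0.6181 -0.0135  0.1812] [ 0.6145 -0.0296  0.1756] [0.6222 0.0027 0.186 ]
top hooklow 31 [0.6202 0.0192 0.1735] [0.6056 0.0123 0.1566] [0.6344 0.0284 0.1835]
top shank 0
top crown 29 [0.6234 0.0186 0.3275] [0.608  0.0157 0.3248] [0.6374 0.0216 0.3321]
```

The bail is inside the curl and nothing is pressing. Lowering further.

Call:
{"name": "servo_tool", "arguments": {"plan": [[0, 0.002, 0, 0.003, 0, 0, 0], [0, 0.002, 0, 0.003, 0, 0, 0], [0, 0.002, 0, 0.003, 0, 0, 0], [0, 0.001, 0, 0.002, 0, 0, 0], [0, 0, 0, 0, 0, 0, 0], [0, 0.001, 0, 0.001, 0, 0, 0], [0, 0, 0, 0, 0, 0, 0], [0, 0, 0, 0, 0, 0, 0]]}}

```text
time_s: 29.7
ee_pos: [0.6273, -0.0507, 0.1221]
eef_rot: [-3.141, 0.639, -2.95]
force: [-0.4, -0.2, -3.9]
grip_width: 0.0066
grip_force: 61.0
```

Call:
{"name": "servo_tool", "arguments": {"plan": [[0, 0.001, 0, 0.001, 0, 0, 0], [0, 0, 0, 0, 0, 0, 0], [0, 0, 0, 0.001, 0, 0, 0], [0, 0, 0, 0, 0, 0, 0], [0, 0, 0, 0, 0, 0, 0], [0, 0, 0, 0, 0, 0, 0], [0, 0, 0, 0, 0, 0, 0], [0, 0, 0, 0, 0, 0, 0]]}}

```text
time_s: 30.7
ee_pos: [0.6277, -0.0506, 0.1199]
eef_rot: [-3.141, 0.639, -2.951]
force: [0.1, 0.6, 0.6]
grip_width: 0.007
grip_force: 61.5
```

Call:
{"name": "servo_tool", "arguments": {"plan": [[11, 0, 0, 0, 0, 0, 0], [13, 0, 0, 0, 0, 0, 0], [16, 0, 0, 0, 0, 0, 0], [22, 0, 0, 0, 0, 0, 0], [30, 0, 0, 0, 0, 0, 0], [40, 0, 0, 0, 0, 0, 0], [45, 0, 0, 0, 0, 0, 0], [45, 0, 0, 0, 0, 0, 0]]}}

```text
time_s: 31.7
ee_pos: [0.6276, -0.0506, 0.1198]
eef_rot: [-3.141, 0.639, -2.95]
force: [0.6, -0.2, 0.9]
grip_width: 0.0424
grip_force: 0.0
```

```bash
python3 q.py; python3 -c "
from plan import *
o=ctrl.get_obs();print(o['eef_rot'],o['grip_width'])"
```

```text
[ 0.6276 -0.0506  0.1198] [ 0.56 -0.19  0.94] [-0.25  0.31  1.86  0.62  0.45 -2.5 ]
scene bail far 24 [0.6317 0.0621 0.16  ] [0.6275 0.0405 0.1501] [0.6381 0.0996 0.1634]
scene bail near 17 [ 0.606  -0.0206  0.1585] [ 0.6009 -0.0286  0.1483] [ 0.6257 -0.0088  0.1656]
scene hooklow 41 [0.6351 0.0221 0.1681] [0.6089 0.0135 0.1516] [0.645  0.0273 0.1894]
scene shank 20 [0.6218 0.0236 0.2652] [0.6071 0.0217 0.2226] [0.6392 0.0267 0.2996]
scene crown 24 [0.6252 0.0226 0.326 ] [0.6155 0.0168 0.3241] [0.6368 0.0264 0.3281]
top bail far 43 [0.6293 0.0703 0.1615] [0.6247 0.0416 0.1507] [0.6346 0.1012 0.1672]
top bail near 38 [ 0.616  -0.0155  0.1642] [ 0.6008 -0.0299  0.1463] [0.6241 0.0025 0.1735]
top hooklow 30 [0.621  0.0197 0.1656] [0.6058 0.0122 0.1555] [0.635  0.0286 0.1801]
top shank 0
top crown 31 [0.6226 0.0192 0.3271] [0.6088 0.0101 0.3242] [0.6377 0.03   0.3319]
[-3.1408301   0.63902725 -2.95052193] 0.04215862847155284
```

Call:
{"name": "servo_tool", "arguments": {"plan": [[45, 0, 0, -0.004, 0, 0, 0], [45, 0, 0, -0.006, 0, 0, 0], [45, 0, 0, -0.008, 0, 0, 0], [45, 0, 0, -0.008, 0, 0, 0], [45, 0, 0, -0.008, 0, 0, 0], [45, 0, 0, -0.008, 0, 0, 0], [45, 0, 0, -0.008, 0, 0, 0], [45, 0, 0, -0.006, 0, 0, 0]]}}

```text
time_s: 32.8
ee_pos: [0.5946, -0.0569, 0.1652]
eef_rot: [-3.141, 0.639, -2.95]
force: [-0.2, -0.2, -0.2]
grip_width: 0.0423
grip_force: 0.0
```

```bash
python3 -c "
from plan import *
o=ctrl.get_obs();print(o['eef_rot'],o['qpos'].round(3),o['force'])"
```

```text
[-3.14071216  0.63921895 -2.95047334] [-0.28   0.176  1.911  0.555  0.538 -2.448] [-0.15778125 -0.16049824 -0.22995492]
```

Call:
{"name": "servo_tool", "arguments": {"plan": [[45, 0, 0, -0.01, 0, 0, 0], [45, 0.004, 0, -0.012, 0, 0, 0], [45, 0.006, 0, -0.012, 0, 0, 0], [45, 0.006, 0, -0.012, 0, 0, 0], [45, 0.006, 0, -0.012, 0, 0, 0], [45, 0.006, 0, -0.01, 0, 0, 0], [45, 0, 0, 0, 0, 0, 0], [45, 0, 0, 0, 0, 0, 0]]}}

```text
time_s: 33.8
ee_pos: [0.533, -0.0688, 0.2026]
eef_rot: [-3.141, 0.639, -2.951]
force: [0.4, -0.4, 0.5]
grip_width: 0.0419
grip_force: 0.0
```

Call:
{"name": "servo_tool", "arguments": {"plan": [[45, 0, 0, 0, 0, 0, 0], [45, 0, 0, 0, 0, 0, 0], [45, 0, 0, 0, 0, 0, 0], [45, 0, 0, 0, 0, 0, 0], [45, 0, 0, 0, 0, 0, 0], [45, 0, 0, 0, 0, 0, 0], [45, 0, 0, 0, 0, 0, 0], [45, 0, 0, 0, 0, 0, 0]]}}

```text
time_s: 34.8
ee_pos: [0.5329, -0.0688, 0.2026]
eef_rot: [-3.141, 0.639, -2.95]
force: [0.7, -0.4, 0.5]
grip_width: 0.0423
grip_force: 0.0
```

```bash
cat > r.py <<'E'
from h import *
o=ctrl.get_obs();print(round(o["time_s"],2),o["ee_pos"].round(3))
for n in("scene","top"):
    for k in range(3):
        P=cloud(ctrl.camera(n));B=P[...,2];out=[]
        for m in((abs(B-.162)<.02)&(P[...,1]>.04)&(P[...,1]<.12)&(abs(P[...,0]-.63)<.025),
               (abs(B-.162)<.02)&(P[...,1]>-.08)&(P[...,1]<.0)&(abs(P[...,0]-.62)<.025),
               (B>.03)&(B<.1)&(abs(P[...,1]-.02)<.1)&(abs(P[...,0]-.62)<.05)):
            Q=P[m];out.append((len(Q),Q.mean(0).round(4).tolist(),Q[:,1].min().round(3),Q[:,1].max().round(3)) if len(Q) else 0)
        print(n,out)
E
python3 r.py
```

```text
34.8 [ 0.533 -0.069  0.203]
scene [(21, [0.6314, 0.0608, 0.1607], np.float64(0.041), np.float64(0.098)), (2, [0.6255, -0.0087, 0.1643], np.float64(-0.01), np.float64(-0.008)), (487, [0.6394, 0.0564, 0.0681], np.float64(-0.054), np.float64(0.12))]
scene [(22, [0.6314, 0.0615, 0.1605], np.float64(0.04), np.float64(0.098)), (2, [0.6254, -0.0095, 0.1633], np.float64(-0.01), np.float64(-0.009)), (486, [0.6394, 0.0569, 0.0681], np.float64(-0.053), np.float64(0.12))]
scene [(21, [0.6313, 0.0609, 0.1602], np.float64(0.04), np.float64(0.098)), (2, [0.6255, -0.008, 0.1652], np.float64(-0.008), np.float64(-0.008)), (484, [0.6396, 0.0575, 0.0674], np.float64(-0.05), np.float64(0.12))]
top [(44, [0.6292, 0.0714, 0.1606], np.float64(0.042), np.float64(0.101)), (47, [0.6179, -0.029, 0.1658], np.float64(-0.057), np.float64(-0.001)), (555, [0.6156, 0.0439, 0.0724], np.float64(-0.069), np.float64(0.119))]
top [(45, [0.6293, 0.0721, 0.1598], np.float64(0.042), np.float64(0.102)), (45, [0.618, -0.0281, 0.1661], np.float64(-0.057), np.float64(-0.001)), (549, [0.6158, 0.0445, 0.072], np.float64(-0.07), np.float64(0.119))]
top [(42, [0.6292, 0.0706, 0.1615], np.float64(0.042), np.float64(0.101)), (46, [0.618, -0.0284, 0.1662], np.float64(-0.057), np.float64(-0.001)), (548, [0.6159, 0.0443, 0.0718], np.float64(-0.069), np.float64(0.119))]
```

Call:
{"name": "servo_tool", "arguments": {"plan": [[45, 0, 0, 0, 0, 0, 0], [45, 0, 0, 0, 0, 0, 0], [45, 0, 0, 0, 0, 0, 0], [45, 0, 0, 0, 0, 0, 0], [45, 0, 0, 0, 0, 0, 0], [45, 0, 0, 0, 0, 0, 0], [45, 0, 0, 0, 0, 0, 0], [45, 0, 0, 0, 0, 0, 0]]}}

```text
time_s: 36.1
ee_pos: [0.5329, -0.0688, 0.2026]
eef_rot: [-3.141, 0.639, -2.951]
force: [-0.7, -0.2, -0.1]
grip_width: 0.0424
grip_force: 0.0
```

Call:
{"name": "servo_tool", "arguments": {"plan": [[45, 0, 0, 0, 0, 0, 0], [45, 0, 0, 0, 0, 0, 0], [45, 0, 0, 0, 0, 0, 0], [45, 0, 0, 0, 0, 0, 0], [45, 0, 0, 0, 0, 0, 0], [45, 0, 0, 0, 0, 0, 0], [45, 0, 0, 0, 0, 0, 0], [45, 0, 0, 0, 0, 0, 0]]}}

```text
time_s: 37.1
ee_pos: [0.5329, -0.0688, 0.2026]
eef_rot: [-3.141, 0.639, -2.951]
force: [-0.2, -0.3, -1.3]
grip_width: 0.042
grip_force: 0.0
```

```bash
python3 r.py; python3 -c "
from station import ctrl
print(ctrl.hand_in())"
```

```text
37.1 [ 0.533 -0.069  0.203]
scene [(22, [0.6316, 0.0613, 0.1603], np.float64(0.041), np.float64(0.098)), (2, [0.6254, -0.0097, 0.1631], np.float64(-0.011), np.float64(-0.008)), (478, [0.6396, 0.0574, 0.0677], np.float64(-0.055), np.float64(0.12))]
scene [(23, [0.6314, 0.0602, 0.16], np.float64(0.041), np.float64(0.098)), (2, [0.6253, -0.0102, 0.1625], np.float64(-0.01), np.float64(-0.01)), (484, [0.6395, 0.0573, 0.068], np.float64(-0.053), np.float64(0.12))]
scene [(23, [0.6314, 0.0605, 0.1605], np.float64(0.04), np.float64(0.098)), (2, [0.6254, -0.0096, 0.1632], np.float64(-0.01), np.float64(-0.009)), (483, [0.6393, 0.0567, 0.068], np.float64(-0.052), np.float64(0.12))]
top [(44, [0.6292, 0.0714, 0.1608], np.float64(0.042), np.float64(0.102)), (47, [0.618, -0.029, 0.1651], np.float64(-0.057), np.float64(-0.001)), (551, [0.6159, 0.0451, 0.072], np.float64(-0.07), np.float64(0.119))]
top [(44, [0.6291, 0.0714, 0.1613], np.float64(0.042), np.float64(0.102)), (46, [0.618, -0.0284, 0.1665], np.float64(-0.057), np.float64(-0.001)), (555, [0.6157, 0.0444, 0.0721], np.float64(-0.068), np.float64(0.119))]
top [(44, [0.6289, 0.0714, 0.162], np.float64(0.042), np.float64(0.102)), (46, [0.6181, -0.029, 0.1647], np.float64(-0.057), np.float64(-0.001)), (548, [0.6159, 0.0447, 0.072], np.float64(-0.07), np.float64(0.119))]
the job is handed in; nothing more can be done
None
```

I handed the job in at about 37 s, with no verdict returned: by the cameras, the long hook hangs on the bar between the collars and the brown last hangs still in its lower curl, about 0.05 rad off level; I viewed 11 pictures, one over the limit of 10.

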